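# Put the rasp away, nose down, by way of the sloping rest

## Task

Put the square-handled rasp away. First lay it in the sloping wooden rest, butt end up and shoulder down against the two stops, and let go of it; then take it again by the butt end of its handle and stand it upright, nose down and fully home, in the tube cup that is empty. Do not let it drop, and leave the other tools and the things on the bench as they are.

Things in the scene. Friction and masses are not known exactly. Their poses are not given: they have to be found in the camera images.
- rasp_center (a point): Loose rasp, about 0.15 kg, starting flat on the bench, 185 mm long: square wooden handle 26 x 26 x 110 mm, then a coaxial round steel blade 14 mm thick, 75 mm long, its last 20 mm tapering to a 4 mm nose. Point on the axis, 92.5 mm from both ends, inside the handle, within 10 mm of the centre of mass. x runs from nose to butt (handle end); y, z square to the handle's sides.
- rasp_shoulder (a point): Point on the rasp's axis at the shoulder, where the handle's flat lower end meets the blade: 17.5 mm from rasp_center towards the nose, 110 mm from the butt. Axes as rasp_center. Held by the butt end alone while it slants, the rasp sags in the fingers: its nose may hang some 10 mm below where it was taken from, and a push can swing it back.
- rest_seat (a point): Fixed sloping rest, a 30 mm wide wooden board on a post, at 45 degrees. Point: where rasp_center lies when the rasp is in it, 97 mm above the bench. z up; x level, the way the slope descends: nose down to +x, butt up to -x. Board surface 13 mm below the rasp's axis; it carries the handle's lower 62 mm, the upper 48 mm stick out free. Wood on wood: the handle may stick and need a light push down.
- rest_stop (a point): Foot of the rest: the point where rasp_shoulder lies when the rasp is in it; axes as rest_seat. Two stops, 10 mm thick along the slope, 20 mm out to either side and 10 mm above the rasp's axis, catch the handle's shoulder; the 21 mm slot between them, open to the top, takes the blade, with room for all of it beyond. Base plate on the bench 150 x 76 x 10 mm.
- rack: The rack: a fixed plywood plank on the bench, 90 x 290 mm, 12 mm thick, origin under its centre, z up; the three tube cups stand on it in a row along its y axis, 95 mm apart.
- cup_free_rim (a point): The empty tube cup, in any of the three places on the rack: a fixed aluminium tube of 50 mm outer diameter, 88 mm tall, with an upright bore of 19 mm diameter, 80 mm deep. This point is the centre of the mouth, 100 mm above the bench; z up. When the rasp is fully home its shoulder lies on this rim, 5 mm before its nose would reach the bottom.
- gouge_center (a point): Gouge with a round wooden handle, 95 mm tall and 30 mm across, standing loose in one of the like cups; the point is half-way up the handle, whose foot is on the cup's rim; z up its axis. To be left alone.
- bradawl_center (a point): Bradawl with a short dark mushroom-shaped handle, 64 mm tall and 40 mm across, standing loose in another like cup; the point is half-way up the handle, whose foot is on the cup's rim; z up its axis. To be left alone.
- offcut_center (a point): Loose wood offcut 100 x 45 x 30 mm lying on the bench, point at its centre, x along it. To be left alone.
- tin_center (a point): Loose steel tin, 68 mm across and 60 mm tall, standing on the bench, point half-way up. To be left alone.
Things that resemble listed ones, but are neither listed nor needed, are in the scene too. What is shaped like the part that bears rest_seat but green or orange is not meant.

How it is judged:
On the way:
1. the rasp lies in the sloping rest, butt up, against the stops, and has been let go of (distance between rasp_center and rest_seat below 0.014 m and angle between rasp_center's own x axis and vertical between 0.64 and 0.93 rad and contact force between the fingers and rasp below 0.1 N and linear speed of rasp below 0.03 m/s), for 0.2 s.
At the end, for the whole second after the job is handed in: The rasp stands nose down in the empty cup, its shoulder within 4 mm of the rim and within 5 mm of the bore's centre, upright within 4 degrees, released and at rest; gouge and bradawl within 15 mm, offcut and tin within 20 mm of where they were (horizontal distance between rasp_shoulder and cup_free_rim below 0.005 m and z of rasp_shoulder in the frame of cup_free_rim below 0.004 m and angle between rasp_center's own x axis and vertical below 0.07 rad and linear speed of rasp below 0.02 m/s and contact force between the arm and rasp below 0.1 N and distance of each of gouge_center, bradawl_center from where it was at the start of the episode below 0.015 m and distance of each of offcut_center, tin_center from where it was at the start of the episode below 0.02 m); the robot touches nothing.
It fails at once if the rasp is let fall (faster than 0.5 m/s with no finger on it) (linear speed of rasp above 0.5 m/s and contact force between the fingers and rasp below 0.1 N).
It fails at once if the gouge or the bradawl is tipped or pulled up (distance of any of gouge_center, bradawl_center from where it was at the start of the episode above 0.03 m).
It fails at once if the offcut or the tin is pushed away (distance of any of offcut_center, tin_center from where it was at the start of the episode above 0.04 m).
It also fails if it takes over 72 s, if anything falls off the work surface, if the arm or the gripper's body presses on something with over 40 N, if the wrist force passes 120 N, or if a joint passes its speed limit or range.

## Robot

A 7-joint arm with a two-finger parallel gripper is mounted at the origin on the work surface. World frame = base frame: x ahead of the robot, y to its left, z up, the work surface at z = 0. Lengths are in m, angles in rad, forces in N, time in s.
With the tool pointing down it reaches from about 0.35 to 0.9 m from the base axis. Payload 8.1 kg.
Tool frame: the origin (TCP) lies between the finger pads; the fingertips stand 8 mm ahead of it and the grasp point (between the pads) lies 11 mm behind it (arm.tcp_to_tips is the distance from the TCP to the fingertips, in m); z points along the fingers, x is the direction in which the jaws open and shut, and the axes are right-handed (so a half turn about z gives the same grasp; the last joint's range is limited). The gripper opens to 92 mm and grips with 3 to 60 N. Pads are 19 mm wide; open, the fingers measure 130 mm over their backs; the gripper's body (75 mm by 190 mm) begins 47 mm behind the grasp point.
Start: joints at [1.038, 0.434, 0.025, 1.573, -0.012, 1.134, -0.075], TCP at [0.26, -0.568, 0.235] pointing down, gripper open.
Joint ranges: [-2.62, 2.62], [-0.44, 2.09], [-1.27, 1.32], [0.08, 2.57], [-1.32, 4.46], [0.12, 2], [-2.74, 2.74]. Speed limits (rad/s): [2.22, 2.22, 3.01, 3.01, 3.14, 3.14, 3.14].

## Interface

Orientations are given as a rotation vector (axis times angle).
In Python, from cell import arm, eyes gives the robot as it stands.
- The arm moves only by the tool play_rows, never from a script. Its argument "rows" is a list of rows, each a list of 3 entries, a list of its own where there are three numbers: the shift along the tool's x, y, z each as a share of 50 cm, from -1 to 1, then the turn, a rotation vector about the tool's x, y, z each as a share of 60 degrees, from -1 to 1, then the opening, from -1 (shut) to 1 (fully open), so that 0 is half open. In form: [[[dx, dy, dz], [ax, ay, az], grip], ...]. A call has 1 to 10 rows; each row is the pose to reach, as a shift and turn from the pose commanded when the call began, along the tool's axes at that moment; what a row does not reach only later rows make up. A row lasts 1/10 s, in which the tool goes at most 50 mm and 8.59 degrees, less where a joint would pass 70% of its speed; a pose out of reach is approached as far as the arm can. A call with a number of a shift or a turn outside -1 to 1 is refused whole. A call with a gripper value outside its range is refused whole. The fingers move at their own pace and stop on an object; "newtons" is the grip in N (left out, the last holds). Time passes only in rows, so rows that repeat a pose let the fingers close. It gives the time, the measured TCP pose, the force and the opening at its end, in the units of the state.
- arm.observe(): the state, without advancing time (a new reading comes with each control period).
- eyes.get_image(name): name is "scene" or "top"; returns (picture, depth): 420x560x3 uint8, red, green, blue; 420x560 float32, m along the optical axis (not along the pixel's ray), 0 where there is no reading.
- eyes.get_calibration(name): a dict with "intrinsics" (3x3 intrinsics, pixels), "R" (3x3) and "t" (3): a world point X has camera coordinates R X + t. Camera axes: x right, y down, z forward; pixel columns grow to the right and rows downward; lengths in m; the calibration is good to about 2 mm. A picture is of the moment at which its call begins. get_calibration takes no time and is no camera call.
- arm.sign_off(): hands the job in, once; it reports no verdict.
The state is a dict: "clock": time; "joints": joint angles; "dq": joint speeds; "joint_efforts": joint torques, N m; "position": TCP position; "ee_rot": TCP orientation; "force": force on the tool from outside, world axes, zero at the start; "ft_torque": the same for the moment, N m; "width": opening from 0.0 (shut) to 1.0 (fully open).
Only numpy, scipy, OpenCV 4.12 (cv2) and the standard library are available. Lean on these libraries where they do the work, as an engineer would, in place of code of your own. Each camera call takes 0.05 s, during which the arm holds its last target.

## Working session

There is one attempt and no reset: what is moved stays moved. The work goes in short steps, Python scripts to look and compute and a tool call to move; the robot and the scene stay as the last step left them, time stands still between calls to the robot, and variables do not carry over. Pictures are saved under pics/ and viewed, and the job is handed in when it is done.

Besides the shell and the picture viewer there is one more tool, called after "Call:" by a JSON object that holds its "fn" and its "kwargs", one argument or row to a line. play_rows: Moves the arm, as the interface text tells. Its arguments: {"type":"object","properties":{"rows":{"type":"array","items":{"type":"array"}},"newtons":{"type":"number"}},"required":["rows"]}

```bash
ls; mkdir -p pics
python3 - <<'E'
from cell import arm, eyes
import cv2, numpy as np
print(arm.observe())
for n in("scene","top"):
    p,d=eyes.get_image(n); c=eyes.get_calibration(n)
    np.savez(f"pics/{n}0.npz",p=p,d=d,K=c["intrinsics"],R=c["R"],t=c["t"])
    cv2.imwrite(f"pics/{n}0.png",cv2.resize(p[:,:,::-1],(800,600),interpolation=cv2.INTER_CUBIC)); print(n,c)
E
```

```text
pics
{'clock': 0.0, 'joints': array([ 1.03841766,  0.43521805,  0.02498887,  1.57412806, -0.01160958,
        1.13402379, -0.0751202 ]), 'dq': array([-0.00031843,  0.00016907,  0.00016846,  0.00137696,  0.00096411,
        0.00017199,  0.00132568]), 'joint_efforts': array([-5.98371626e-04, -6.67861819e+01,  9.84483585e-01, -3.14452422e+01,
       -6.05796184e-02,  4.30582662e-02,  1.79964782e-04]), 'position': array([ 0.26014069, -0.56771012,  0.23393626]), 'ee_rot': array([-2.64331804e+00,  1.69638497e+00,  2.27172304e-03]), 'force': array([ 0.31463735, -0.30520857, -0.33248963]), 'ft_torque': array([-0.02948958, -0.03113751,  0.04511332]), 'width': 1.0009842081856128}
scene {'intrinsics': array([[391.75325628,   0.        , 285.28760554],
       [  0.        , 391.75325628, 207.13184531],
       [  0.        ,   0.        ,   1.        ]]), 'R': array([[-0.69453574,  0.71944143, -0.00491204],
       [ 0.40151238,  0.38192939, -0.83241681],
       [-0.59699909, -0.58011547, -0.55412825]]), 't': array([ 0.42346931, -0.11870894,  1.45489361])}
top {'intrinsics': array([[474.78664526,   0.        , 276.04036488],
       [  0.        , 474.78664526, 203.38067675],
       [  0.        ,   0.        ,   1.        ]]), 'R': array([[ 1.23561084e-04, -9.99998435e-01, -1.76490244e-03],
       [-9.79734945e-01,  2.32450095e-04, -2.00298234e-01],
       [ 2.00298331e-01,  1.75388567e-03, -9.79733383e-01]]), 't': array([-0.0394616 ,  0.57124665,  1.24623202])}
```

View pics/scene0.png

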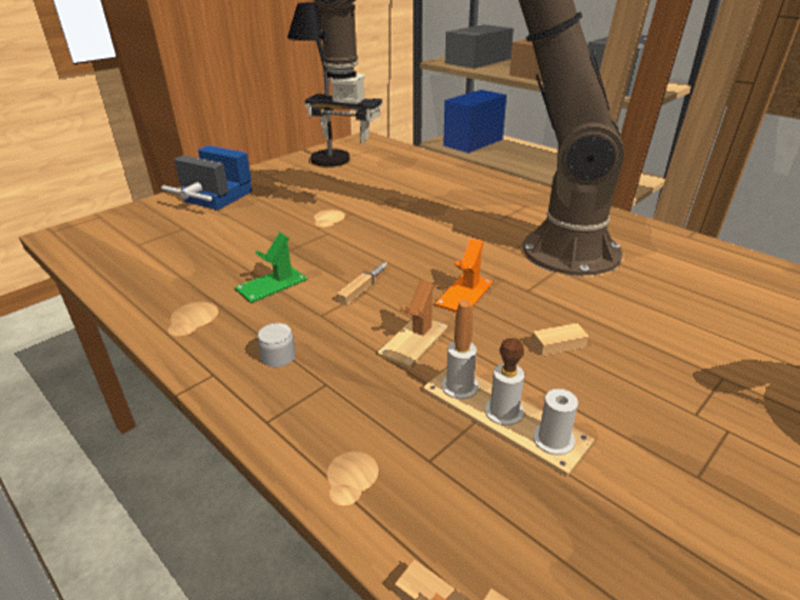

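View pics/top0.png

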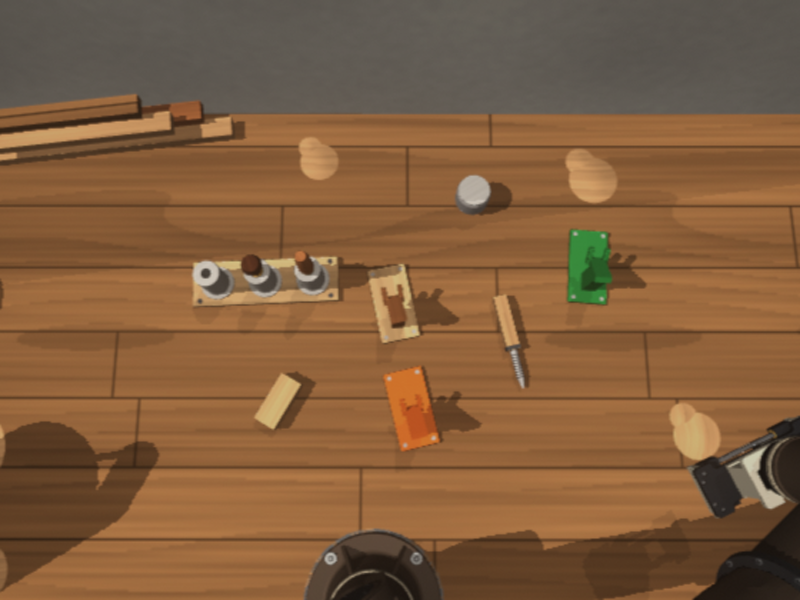

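The top picture shows the rasp near (510,340), butt up-image (+x). The wooden rest is at (395,303) and the empty cup at (208,272). Next I'll take enlarged crops.

Run:
```python
import cv2, numpy as np
def crop(n,c0,r0,w,h,s,o):
    p=np.load(f"pics/{n}0.npz")["p"][r0:r0+h,c0:c0+w,::-1]
    cv2.imwrite(f"pics/{o}.png",cv2.resize(p,(w*s,h*s),interpolation=cv2.INTER_CUBIC))
crop("top",335,195,50,80,7,"rasp")
crop("top",245,170,70,80,7,"rest")
crop("top",125,165,120,60,6,"rack")
crop("scene",250,180,80,85,7,"rest_s")
```

```text
(no output)
```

View pics/rasp.png

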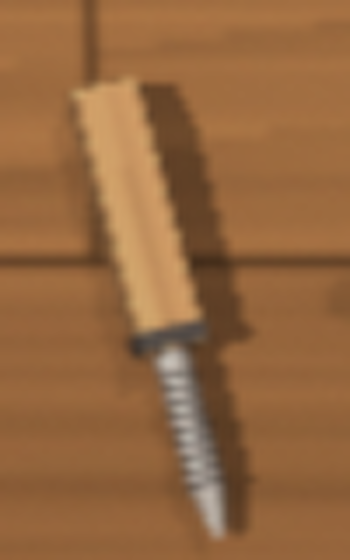

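View pics/rest.png

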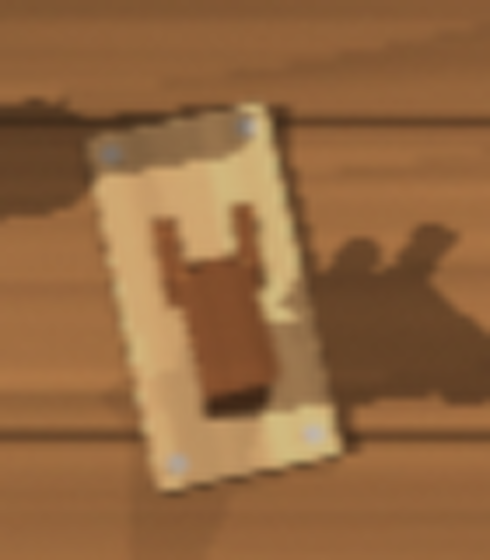

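View pics/rack.png

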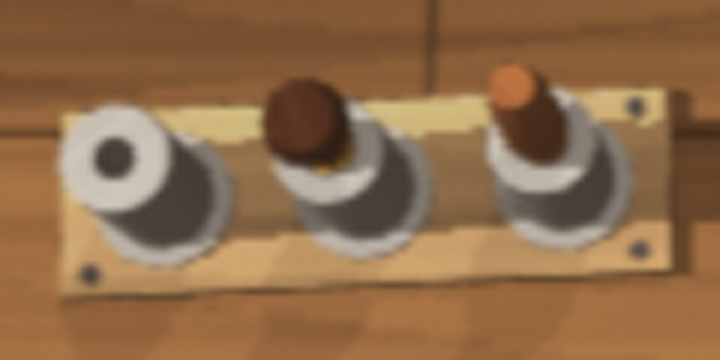

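View pics/rest_s.png

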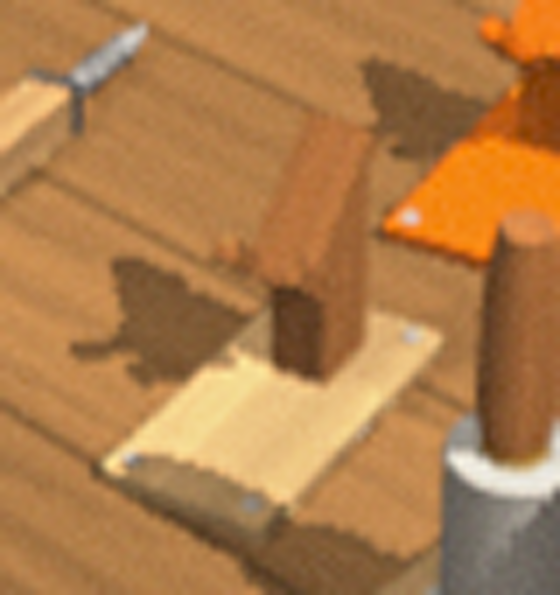

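```bash
cat > h.py <<'E'
import numpy as np
from scipy.spatial.transform import Rotation as Ro
def cal(n):
    c=np.load(f"pics/{n}0.npz"); return c["K"],c["R"],c["t"],c["d"]
def ray(n,u,v,z):
    K,R,t,_=cal(n); d=R.T@np.linalg.solve(K,[u,v,1]); C=-R.T@t
    return C+d*(z-C[2])/d[2]
def proj(n,X):
    K,R,t,_=cal(n); q=K@(R@np.asarray(X)+t); return q[:2]/q[2]
def cr(n,pts,c0,r0,s,z):
    return np.array([ray(n,(x+.5)/s-.5+c0,(y+.5)/s-.5+r0,z) for x,y in pts])
E
python3 - <<'E'
from h import *
from cell import arm,eyes
np.set_printoptions(precision=4,suppress=True)
print([a for a in dir(arm) if a[0]!='_'], arm.tcp_to_tips)
P=cr("top",[(73,92),(138,80),(133,332),(205,322)],335,195,7,.026); print("rasp top corners\n",P)
print(np.linalg.norm(P[0]-P[1]),np.linalg.norm(P[2]-P[3]),np.linalg.norm((P[0]+P[1]-P[2]-P[3])/2))
print("nose",cr("top",[(215,535)],335,195,7,.013))
B=cr("top",[(88,145),(265,103),(345,452),(162,492)],245,170,7,.010);print("base corners\n",B,B.mean(0))
print(np.linalg.norm(B[0]-B[1]),np.linalg.norm(B[1]-B[2]))
S=cr("top",[(168,250),(248,237)],245,170,7,.09)
print("rim",cr("top",[(115,158)],125,165,6,.100)); 
K=cr("top",[(62,115),(668,90),(670,270),(65,297)],125,165,6,.012);print("rack",K,K.mean(0))
E
```

```text
['PlanningError', 'observe', 'sign_off', 'tcp_to_tips'] 0.008
rasp top corners
 [[ 0.5653 -0.2331  0.026 ]
 [ 0.5702 -0.2594  0.026 ]
 [ 0.4686 -0.254   0.026 ]
 [ 0.4726 -0.2827  0.026 ]]
0.02668949802400305 0.028881426871846447 0.09963682977353464
nose [[ 0.3898 -0.2859  0.013 ]]
base corners
 [[ 0.6193  0.0147  0.01  ]
 [ 0.637  -0.0578  0.01  ]
 [ 0.4927 -0.0895  0.01  ]
 [ 0.4766 -0.0161  0.01  ]] [ 0.5564 -0.0371  0.01  ]
0.07462311871015383 0.14773482902458948
rim [[0.5967 0.3138 0.1   ]]
rack [[0.6382 0.3657 0.012 ]
 [0.6505 0.0759 0.012 ]
 [0.5627 0.0735 0.012 ]
 [0.5497 0.359  0.012 ]] [0.6003 0.2185 0.012 ]
```

Run:
```python
from h import *
import cv2
np.set_printoptions(precision=4,suppress=True,linewidth=150)
def cloud(n):
    K,R,t,d=cal(n); v,u=np.mgrid[:420,:560]
    q=np.stack([(u-K[0,2])/K[0,0]*d,(v-K[1,2])/K[1,1]*d,d],-1)
    return ((q-t)@R)
yaw=np.radians(12.3); c=np.array([.5564,-.0371]); ex=np.array([np.cos(yaw),np.sin(yaw)]); ey=np.array([-ex[1],ex[0]])
for n in("top","scene"):
    W=cloud(n); d=cal(n)[3]
    X=(W[...,:2]-c)@ex; Y=(W[...,:2]-c)@ey; Z=W[...,2]
    m=(abs(X)<.08)&(abs(Y)<.045)&(Z>.02)&(Z<.16)&(d>0)
    print(n,m.sum())
    q=np.stack([X[m],Y[m],Z[m]],1)
    for lo in np.arange(.02,.15,.01):
        s=q[(q[:,2]>=lo)&(q[:,2]<lo+.01)]
        if len(s): print("z%.2f n%d X %.4f %.4f %.4f Y %.4f %.4f"%(lo,len(s),s[:,0].min(),np.median(s[:,0]),s[:,0].max(),s[:,1].min(),s[:,1].max()))
    b=q[(abs(q[:,1])<.013)&(abs(q[:,0]+q[:,2]-np.median(q[:,0]+q[:,2]))<.012)]
    A=np.c_[b[:,0],b[:,1],np.ones(len(b))]; print("plane",np.linalg.lstsq(A,b[:,2],rcond=None)[0],"x+z med",np.median(b[:,0]+b[:,2]),b[:,2].max(), b[:,1].mean())
    m2=(abs(W[...,0]-.63)<.09)&(Z>.09)&(Z<.106)&(abs(W[...,1]-.3138)<.03)
    s=W[m2]; print("rim",len(s),s.mean(0),s.min(0),s.max(0))
    for nm,lo,hi in(("tab",-.005,.005),):
        s=Z[(abs(W[...,0]-.48)<.03)&(abs(W[...,1]+.18)<.03)]; print("table z",np.median(s),s.std())
    cx=[(.479,-.266)]
# offcut, tin
    m=(abs(W[...,0]-.45)<.4)&(abs(W[...,1])<.6)&(Z>.02)
```

```text
top 322
z0.02 n6 X -0.0501 -0.0498 -0.0437 Y -0.0113 0.0130
z0.03 n4 X -0.0500 -0.0497 -0.0490 Y -0.0085 0.0086
z0.04 n6 X -0.0501 -0.0495 -0.0493 Y -0.0111 0.0113
z0.05 n6 X -0.0498 -0.0494 -0.0486 Y -0.0056 0.0111
z0.06 n13 X -0.0499 -0.0091 0.0044 Y -0.0198 0.0191
z0.07 n49 X -0.0495 -0.0036 0.0072 Y -0.0199 0.0198
z0.08 n85 X -0.0206 -0.0010 0.0197 Y -0.0200 0.0198
z0.09 n42 X -0.0299 -0.0230 0.0159 Y -0.0190 0.0188
z0.10 n38 X -0.0549 -0.0339 -0.0236 Y -0.0143 0.0150
z0.11 n66 X -0.0558 -0.0483 -0.0372 Y -0.0149 0.0145
z0.12 n7 X -0.0519 -0.0480 -0.0455 Y -0.0105 0.0133
plane [-0.9139  0.0067  0.0736] x+z med 0.07177252603416445 0.12236591827315027 -4.5646289624946486e-05
rim 250 [0.5955 0.3115 0.0987] [0.5715 0.2883 0.0903] [0.6196 0.3353 0.1054]
table z -0.0005990481185089273 0.0028093562819227276
scene 491
z0.02 n38 X -0.0472 -0.0152 -0.0115 Y -0.0082 0.0172
z0.03 n41 X -0.0494 -0.0153 -0.0103 Y -0.0068 0.0177
z0.04 n38 X -0.0493 -0.0156 -0.0093 Y -0.0087 0.0179
z0.05 n16 X -0.0500 -0.0307 -0.0056 Y -0.0062 0.0171
z0.06 n35 X -0.0499 -0.0043 0.0069 Y -0.0172 0.0243
z0.07 n66 X -0.0493 -0.0048 0.0164 Y -0.0129 0.0246
z0.08 n95 X -0.0468 -0.0107 0.0222 Y -0.0174 0.0244
z0.09 n62 X -0.0456 -0.0227 0.0198 Y -0.0116 0.0193
z0.10 n57 X -0.0495 -0.0338 -0.0245 Y -0.0125 0.0192
z0.11 n43 X -0.0478 -0.0420 -0.0340 Y -0.0124 0.0188
plane [-0.9714  0.037   0.0728] x+z med 0.07211680500417592 0.1179891427167846 -6.280053524841666e-05
rim 334 [0.6009 0.3183 0.0977] [0.5722 0.2915 0.09  ] [0.6237 0.3413 0.1032]
table z -0.0015573214244312293 0.0012570563407549916
```

Run:
```python
import cv2, numpy as np
def crop(n,c0,r0,w,h,s,o):
    p=np.load(f"pics/{n}0.npz")["p"][r0:r0+h,c0:c0+w,::-1]
    cv2.imwrite(f"pics/{o}.png",cv2.resize(p,(w*s,h*s),interpolation=cv2.INTER_CUBIC))
crop("scene",365,260,60,70,8,"rim_s")
crop("scene",225,175,55,45,12,"rasp_s")
```

```text
(no output)
```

View pics/rim_s.png

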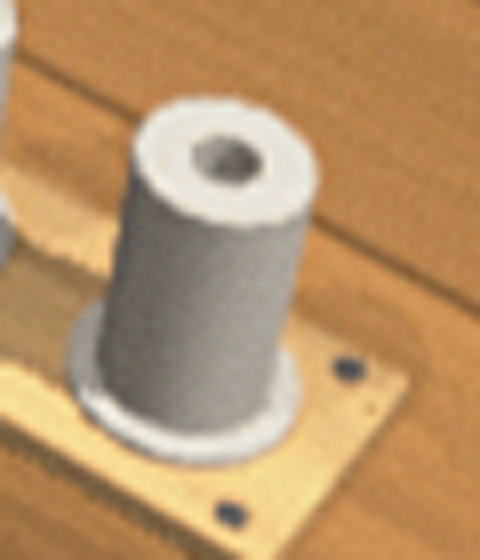

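View pics/rasp_s.png

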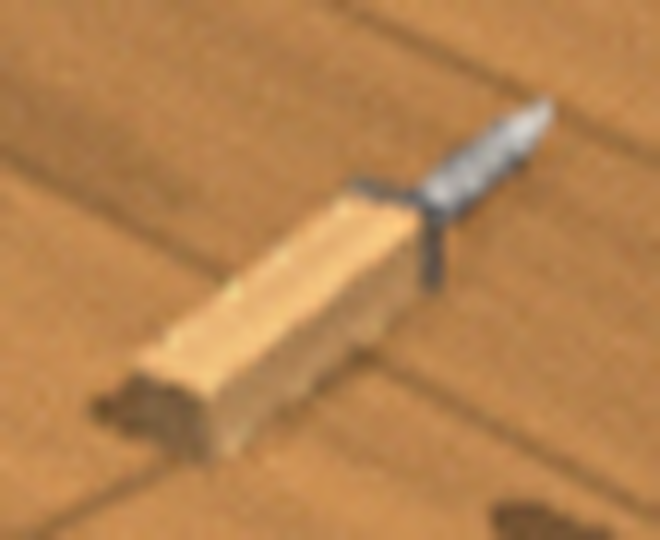

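Run:
```python
from h import *
np.set_printoptions(precision=4,suppress=True)
print("rim",cr("scene",[(227,161)],365,260,8,.1))
print("rasp",cr("scene",[(135,360),(208,393),(350,187),(435,212)],225,175,12,.026),cr("scene",[(550,103)],225,175,12,.013))
# base corners in rest_s crop (250,180,x7): right corner, front
print("base",cr("scene",[(105,465),(440,330),(275,518)],250,180,7,.01))
print(Ro.from_rotvec([-2.64331804e+00,1.69638497e+00,2.27172304e-03]).as_matrix())
```

```text
rim [[0.5976 0.317  0.1   ]]
rasp [[ 0.5719 -0.2553  0.026 ]
 [ 0.5689 -0.2293  0.026 ]
 [ 0.4729 -0.2798  0.026 ]
 [ 0.4657 -0.2526  0.026 ]] [[ 0.3862 -0.289   0.013 ]]
base [[ 0.6384 -0.053   0.01  ]
 [ 0.4769 -0.0152  0.01  ]
 [ 0.6149  0.0187  0.01  ]]
[[ 0.4166 -0.9091 -0.0008]
 [-0.9091 -0.4166  0.0014]
 [-0.0016  0.0001 -1.    ]]
```

```bash
cat >> h.py <<'E'
import json,os
F="cmd.json"
def az(d): a=np.radians(d); return np.array([np.cos(a),np.sin(a),0])
def frame(zt,xt):
    z=np.array(zt,float); z/=np.linalg.norm(z); x=np.array(xt,float); x-=z*(x@z); x/=np.linalg.norm(x)
    return np.c_[x,np.cross(z,x),z]
def load():
    if os.path.exists(F):
        c=json.load(open(F)); return np.array(c["p"]),np.array(c["R"])
    return np.array([.26,-.568,.235]),Ro.from_rotvec([-2.6433,1.6964,.0023]).as_matrix()
def rowto(p,R,base=None):
    p0,R0=base or load()
    return np.round(R0.T@(np.array(p)-p0)/.5,3),np.round(np.degrees(Ro.from_matrix(R0.T@R).as_rotvec())/60,3)
def apply(s,a,save=True):
    p0,R0=load(); p=p0+R0@np.array(s)*.5; R=R0@Ro.from_rotvec(np.radians(60*np.array(a))).as_matrix()
    if save: json.dump(dict(p=p.tolist(),R=R.tolist()),open(F,"w"))
    return p,R
def st():
    from cell import arm
    o=arm.observe(); p,R=load(); Rm=Ro.from_rotvec(o["ee_rot"]).as_matrix()
    print("t%.2f"%o["clock"],"pos",o["position"].round(4),"cmd",p.round(4),"angerr deg",np.degrees(Ro.from_matrix(R.T@Rm).as_rotvec()).round(2),"f",o["force"].round(1),"w",round(o["width"]*92,1),"j",o["joints"].round(2))
E
python3 - <<'E'
from h import *
R=frame([0,0,-1],az(-77.3))
for z in(.12,.06,.011): print(rowto([.487,-.263,z],R))
# other things
print("tin",ray("top",473*.7,183*.7,.06),"offcut",ray("top",277*.7,402*.7,.03),"orange",ray("top",412*.7,408*.7,.01),"gouge",ray("top",303*.7,258*.7,.195))
E
```

```text
(array([-0.365, -0.667,  0.231]), array([0.   , 0.002, 0.199]))
(array([-0.365, -0.667,  0.351]), array([0.   , 0.002, 0.199]))
(array([-0.365, -0.667,  0.449]), array([0.   , 0.002, 0.199]))
tin [ 0.78842374 -0.19544906  0.06      ] offcut [0.36070763 0.18360462 0.03      ] orange [ 0.35008563 -0.07344499  0.01      ] gouge [0.60080404 0.11860661 0.195     ]
```

Call:
{"fn": "play_rows", "kwargs": {
  "rows": [
    [[-0.365,-0.667,0.231],[0,0.002,0.199],1],
    [[-0.365,-0.667,0.231],[0,0.002,0.199],1],
    [[-0.365,-0.667,0.231],[0,0.002,0.199],1],
    [[-0.365,-0.667,0.231],[0,0.002,0.199],1],
    [[-0.365,-0.667,0.231],[0,0.002,0.199],1],
    [[-0.365,-0.667,0.231],[0,0.002,0.199],1],
    [[-0.365,-0.667,0.231],[0,0.002,0.199],1],
    [[-0.365,-0.667,0.231],[0,0.002,0.199],1],
    [[-0.365,-0.667,0.231],[0,0.002,0.199],1],
    [[-0.365,-0.667,0.231],[0,0.002,0.199],1]
  ]
}}

```text
clock: 1.1
position: [0.4878, -0.2618, 0.1185]
ee_rot: [2.455, -1.958, 0.0]
force: [-0.1, -0.6, 0.2]
width: 1.001
```

Run:
```python
from h import *
from cell import eyes
import cv2
apply([-0.365,-0.667,0.231],[0,0.002,0.199]); st()
p,d=eyes.get_image("top"); cv2.imwrite("pics/t1.png",cv2.resize(p[150:300,290:440,::-1],(600,600),interpolation=cv2.INTER_CUBIC))
```

```text
t1.10 pos [ 0.4878 -0.2618  0.1185] cmd [ 0.4871 -0.263   0.1198] angerr deg [-0.04  0.03 -0.19] f [-0.1 -0.6  0.2] w 92.1 j [ 0.42  0.45 -0.04  1.88  0.02  0.81 -0.97]
```

View pics/t1.png

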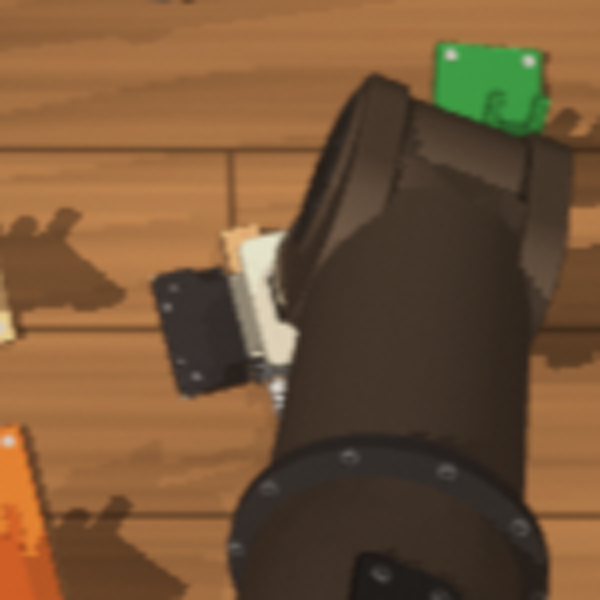

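Call:
{"fn": "play_rows", "kwargs": {
  "rows": [
    [[0,0,0.08],[0,0,0],1],
    [[0,0,0.15],[0,0,0],1],
    [[0,0,0.19],[0,0,0],1],
    [[0,0,0.216],[0,0,0],1],
    [[0,0,0.216],[0,0,0],1],
    [[0,0,0.216],[0,0,0],1]
  ]
}}

```text
clock: 1.75
position: [0.4877, -0.2645, 0.012]
ee_rot: [2.451, -1.963, 0.004]
force: [-0.4, -0.5, 1.5]
width: 1.0
```

Call:
{"fn": "play_rows", "kwargs": {
  "rows": [
    [[0,0,0],[0,0,0],-1],
    [[0,0,0],[0,0,0],-1],
    [[0,0,0],[0,0,0],-1],
    [[0,0,0],[0,0,0],-1],
    [[0,0,0],[0,0,0],-1],
    [[0,0,0],[0,0,0],-1]
  ],
  "newtons": 40
}}

```text
clock: 2.35
position: [0.4877, -0.2635, 0.0113]
ee_rot: [2.452, -1.962, 0.003]
force: [0.5, 1.0, -0.1]
width: 0.526
```

Run:
```python
from h import *
apply([0,0,.216],[0,0,0]); st()
```

```text
t2.35 pos [ 0.4877 -0.2635  0.0113] cmd [ 0.4871 -0.2631  0.0118] angerr deg [ 0.03  0.09 -0.01] f [ 0.5  1.  -0.1] w 48.4 j [ 0.42  0.6  -0.03  1.96  0.04  0.58 -0.98]
```

Call:
{"fn": "play_rows", "kwargs": {
  "rows": [
    [[0,0,0],[0,0,0],-1],
    [[0,0,0],[0,0,0],-1],
    [[0,0,0],[0,0,0],-1],
    [[0,0,0],[0,0,0],-1],
    [[0,0,0],[0,0,0],-1],
    [[0,0,0],[0,0,0],-1]
  ]
}}

```text
clock: 2.95
position: [0.4876, -0.2636, 0.0112]
ee_rot: [2.452, -1.962, 0.003]
force: [0.2, -0.7, -0.8]
width: 0.283
```

Call:
{"fn": "play_rows", "kwargs": {
  "rows": [
    [[0,0,-0.04],[0,0,0],-1],
    [[0,0,-0.12],[0,0,0],-1],
    [[0,0,-0.2],[0,0,0],-1],
    [[0,0,-0.3],[0,0,0],-1],
    [[0,0,-0.38],[0,0,0],-1],
    [[0,0,-0.4],[0,0,0],-1],
    [[0,0,-0.4],[0,0,0],-1]
  ]
}}

```text
clock: 3.65
position: [0.4882, -0.2634, 0.2127]
ee_rot: [2.453, -1.962, 0.008]
force: [-0.3, -0.2, -0.9]
width: 0.282
```

Run:
```python
from h import *
from cell import eyes
import cv2
apply([0,0,-.4],[0,0,0]); st()
p,d=eyes.get_image("scene"); cv2.imwrite("pics/s2.png",cv2.resize(p[60:240,180:380,::-1],(800,720),interpolation=cv2.INTER_CUBIC)[:600])
```

```text
t3.65 pos [ 0.4882 -0.2634  0.2127] cmd [ 0.4871 -0.2629  0.2118] angerr deg [ 0.18  0.2  -0.01] f [-0.3 -0.2 -0.9] w 25.9 j [ 0.42  0.34 -0.03  1.78  0.01  1.02 -0.97]
```

View pics/s2.png

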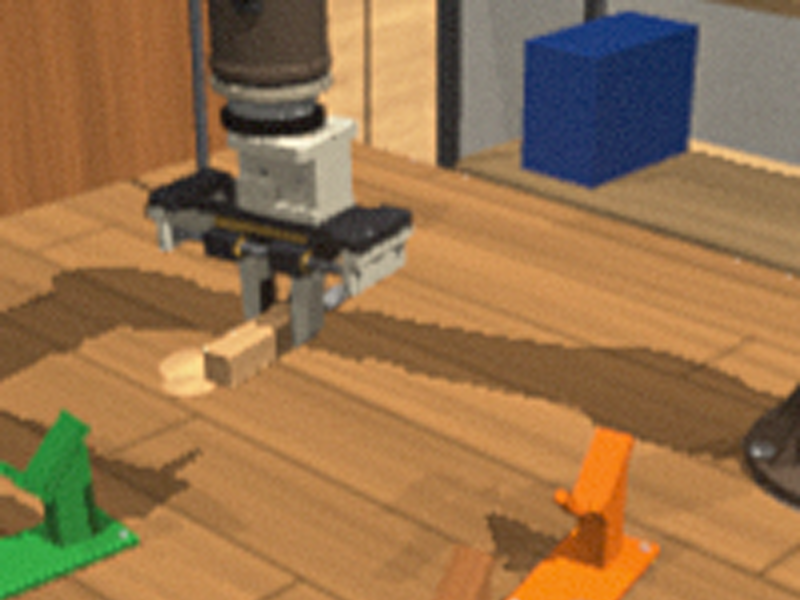

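```bash
cat >> h.py <<'E'
YR=12.3; EX=az(YR); UP=np.array([0,0,1.]); N=(EX+UP)/2**.5; US=(UP-EX)/2**.5
SEAT=np.r_[.556-.0066*EX[0],-.0357-.0066*EX[1],.097]
RP=frame(-N,az(YR+90)); CT=np.array([0,.0088,-.0017])
def place(n,u): return SEAT+n*N+u*US-RP@CT
E
python3 - <<'E'
from h import *
b=load(); print(SEAT)
A=place(.10,.010); print("A",A)
for p,R in(([.50,-.20,.25],frame(-UP,az(-17.3))),([.53,-.12,.27],frame(-UP,az(42.7))),([.56,-.05,.27],frame(-UP,az(102.3))),(A,RP)):
    s=rowto(p,R,b); print(s)
    b=(b[0]+b[1]@s[0]*.5, b[1]@Ro.from_rotvec(np.radians(60*s[1])).as_matrix())
E
```

```text
[ 0.5495515 -0.037106   0.097    ]
A [ 0.60447611 -0.0251305   0.1798022 ]
(array([-0.117, -0.053, -0.077]), array([ 0., -0., -1.]))
(array([ 0.009, -0.171, -0.04 ]), array([ 0.001,  0.   , -1.   ]))
(array([ 0.139, -0.062,  0.   ]), array([-0.   , -0.   , -0.994]))
(array([0.029, 0.098, 0.181]), array([ 0.75, -0.  ,  0.  ]))
```

Call:
{"fn": "play_rows", "kwargs": {
  "rows": [
    [[-0.117,-0.053,-0.077],[0,0,-1],-1],
    [[-0.117,-0.053,-0.077],[0,0,-1],-1],
    [[-0.117,-0.053,-0.077],[0,0,-1],-1],
    [[-0.117,-0.053,-0.077],[0,0,-1],-1],
    [[-0.117,-0.053,-0.077],[0,0,-1],-1],
    [[-0.117,-0.053,-0.077],[0,0,-1],-1],
    [[-0.117,-0.053,-0.077],[0,0,-1],-1],
    [[-0.117,-0.053,-0.077],[0,0,-1],-1]
  ]
}}

```text
clock: 4.5
position: [0.4993, -0.1999, 0.247]
ee_rot: [3.106, -0.469, -0.005]
force: [1.2, -0.4, -1.5]
width: 0.278
```

Call:
{"fn": "play_rows", "kwargs": {
  "rows": [
    [[0.009,-0.171,-0.04],[0.001,0,-1],-1],
    [[0.009,-0.171,-0.04],[0.001,0,-1],-1],
    [[0.009,-0.171,-0.04],[0.001,0,-1],-1],
    [[0.009,-0.171,-0.04],[0.001,0,-1],-1],
    [[0.009,-0.171,-0.04],[0.001,0,-1],-1],
    [[0.009,-0.171,-0.04],[0.001,0,-1],-1],
    [[0.009,-0.171,-0.04],[0.001,0,-1],-1],
    [[0.009,-0.171,-0.04],[0.001,0,-1],-1]
  ]
}}

```text
clock: 5.3
position: [0.5295, -0.1198, 0.2678]
ee_rot: [-2.926, -1.141, 0.003]
force: [0.3, 0.4, -2.3]
width: 0.277
```

Call:
{"fn": "play_rows", "kwargs": {
  "rows": [
    [[0.139,-0.062,0],[0,0,-0.994],-1],
    [[0.139,-0.062,0],[0,0,-0.994],-1],
    [[0.139,-0.062,0],[0,0,-0.994],-1],
    [[0.139,-0.062,0],[0,0,-0.994],-1],
    [[0.139,-0.062,0],[0,0,-0.994],-1],
    [[0.139,-0.062,0],[0,0,-0.994],-1],
    [[0.139,-0.062,0],[0,0,-0.994],-1],
    [[0.139,-0.062,0],[0,0,-0.994],-1],
    [[0.139,-0.062,0],[0,0,-0.994],-1]
  ]
}}

```text
clock: 6.2
position: [0.56, -0.05, 0.2687]
ee_rot: [-1.98, -2.439, 0.001]
force: [0.4, 0.3, -1.2]
width: 0.28
```

Run:
```python
from h import *
apply([-0.117,-0.053,-0.077],[0,0,-1]);apply([0.009,-0.171,-0.04],[.001,0,-1]);apply([0.139,-0.062,0],[0,0,-.994]); st()
print(rowto(place(.1,.01),RP))
```

```text
t6.20 pos [ 0.56   -0.05    0.2687] cmd [ 0.5599 -0.0498  0.2702] angerr deg [ 0.03 -0.05  0.48] f [ 0.4  0.3 -1.2] w 25.8 j [ 0.51  0.4  -0.71  1.64  0.27  1.21  1.52]
(array([0.029, 0.098, 0.181]), array([ 0.75, -0.  ,  0.  ]))
```

Call:
{"fn": "play_rows", "kwargs": {
  "rows": [
    [[0.029,0.098,0.181],[0.75,0,0],-1],
    [[0.029,0.098,0.181],[0.75,0,0],-1],
    [[0.029,0.098,0.181],[0.75,0,0],-1],
    [[0.029,0.098,0.181],[0.75,0,0],-1],
    [[0.029,0.098,0.181],[0.75,0,0],-1],
    [[0.029,0.098,0.181],[0.75,0,0],-1],
    [[0.029,0.098,0.181],[0.75,0,0],-1],
    [[0.029,0.098,0.181],[0.75,0,0],-1]
  ]
}}

```text
clock: 7.0
position: [0.6054, -0.0246, 0.1777]
ee_rot: [-1.593, -1.966, 0.822]
force: [0.5, 0.1, -2.2]
width: 0.284
```

Run:
```python
from h import *
from cell import eyes
import cv2
apply([0.029,0.098,0.181],[.75,0,0]); st()
for n in("scene","top"):
    p,d=eyes.get_image(n); np.savez(f"pics/{n}3.npz",p=p,d=d)
    q=p[120:300,220:400] if n=="scene" else p[120:300,200:380]
    cv2.imwrite(f"pics/{n}3.png",cv2.resize(q[:,:,::-1],(600,600),interpolation=cv2.INTER_CUBIC))
```

```text
t7.00 pos [ 0.6054 -0.0246  0.1777] cmd [ 0.6047 -0.0252  0.1797] angerr deg [ 0.04 -0.19  0.41] f [ 0.5  0.1 -2.2] w 26.1 j [-0.    0.97 -0.23  0.97  0.21  2.    1.57]
```

View pics/scene3.png

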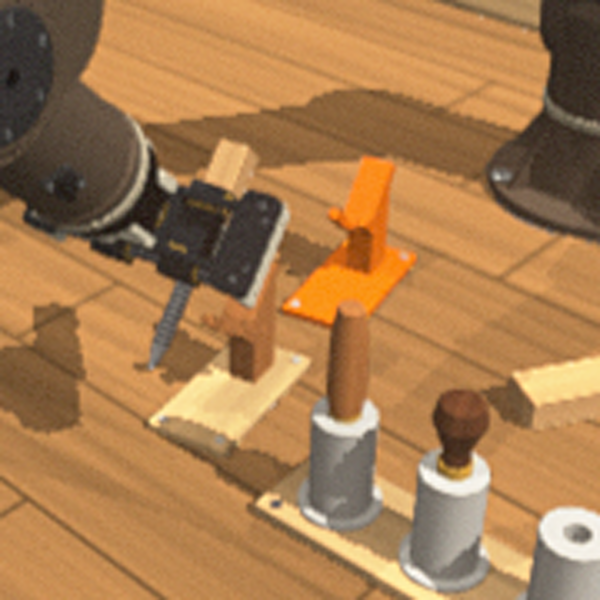

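View pics/top3.png

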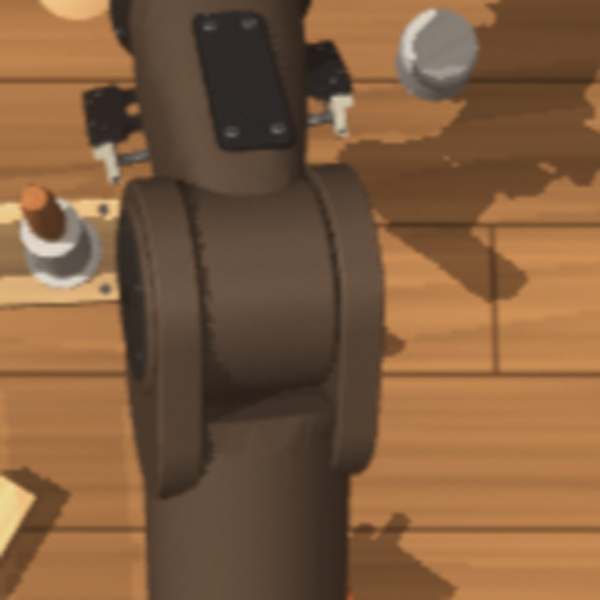

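Run:
```python
from h import *
for n,u in((.05,.01),(.02,.01),(.006,.01),(.003,.01)): print(n,u,rowto(place(n,u)+[-.0005,0,.0015],RP))
# where should blade nose be seen in scene
o=place(.1,.01); 
c=SEAT+.1*N+.01*US
for q in(c-.0925*US,c+.0925*US): print((proj("scene",q)-[220,120])*600/180)
```

```text
0.05 0.01 (array([ 0.   , -0.003,  0.099]), array([-0.   , -0.   ,  0.001]))
0.02 0.01 (array([ 0.   , -0.003,  0.159]), array([-0.   , -0.   ,  0.001]))
0.006 0.01 (array([ 0.   , -0.003,  0.187]), array([-0.   , -0.   ,  0.001]))
0.003 0.01 (array([ 0.   , -0.003,  0.193]), array([-0.   , -0.   ,  0.001]))
[147.86005888 366.24722673]
[236.68891113 145.26816141]
```

Call:
{"fn": "play_rows", "kwargs": {
  "rows": [
    [[0,-0.003,0.04],[0,0,0],-1],
    [[0,-0.003,0.08],[0,0,0],-1],
    [[0,-0.003,0.12],[0,0,0],-1],
    [[0,-0.003,0.15],[0,0,0],-1],
    [[0,-0.003,0.17],[0,0,0],-1],
    [[0,-0.003,0.18],[0,0,0],-1],
    [[0,-0.003,0.187],[0,0,0],-1],
    [[0,-0.003,0.187],[0,0,0],-1]
  ]
}}

```text
clock: 7.9
position: [0.5396, -0.0398, 0.114]
ee_rot: [-1.587, -1.97, 0.816]
force: [-0.1, 0.4, -1.2]
width: 0.277
```

Run:
```python
from h import *
from cell import eyes
import cv2
apply([0,-.003,.187],[0,0,0]); st()
_,R=load(); 
from cell import arm
p=arm.observe()["position"]; c=p+RP@CT-SEAT; print("n,u,side",c@N,c@US,c@RP[:,0])
p,d=eyes.get_image("scene")
cv2.imwrite(f"pics/scene4.png",cv2.resize(p[150:250,240:340,::-1],(600,600),interpolation=cv2.INTER_CUBIC))
```

```text
t7.90 pos [ 0.5396 -0.0398  0.114 ] cmd [ 0.539  -0.0395  0.1146] angerr deg [-0.06 -0.06  0.08] f [-0.1  0.4 -1.2] w 25.5 j [ 0.04  0.92 -0.25  1.26  0.22  1.77  1.54]
n,u,side 0.006475801783558329 0.010471159068921388 -0.00051197014428874
```

View pics/scene4.png

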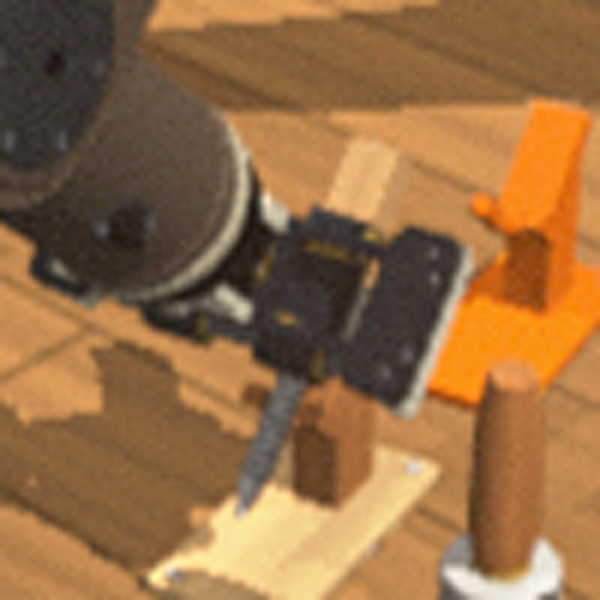

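Call:
{"fn": "play_rows", "kwargs": {
  "rows": [
    [[0,0,0.003],[0,0,0],-1],
    [[0,0,0.006],[0,0,0],-1],
    [[0,0,0.009],[0,0,0],-1],
    [[0,0,0.009],[0,0,0],-1]
  ]
}}

```text
clock: 8.35
position: [0.5363, -0.0405, 0.1105]
ee_rot: [-1.587, -1.97, 0.817]
force: [-0.5, -1.3, -1.2]
width: 0.279
```

Call:
{"fn": "play_rows", "kwargs": {
  "rows": [
    [[0,0,0.002],[0,0,0],-1],
    [[0,0,0.003],[0,0,0],-1],
    [[0,0,0.003],[0,0,0],-1]
  ]
}}

```text
clock: 8.65
position: [0.5362, -0.0405, 0.1104]
ee_rot: [-1.588, -1.971, 0.815]
force: [4.3, 0.4, 5.1]
width: 0.282
```

Call:
{"fn": "play_rows", "kwargs": {
  "rows": [
    [[0,0.003,-0.002],[0,0,0],-1],
    [[0,0.006,-0.002],[0,0,0],-1],
    [[0,0.009,-0.002],[0,0,0],-1],
    [[0,0.012,-0.002],[0,0,0],-1],
    [[0,0.015,-0.002],[0,0,0],-1],
    [[0,0.015,-0.002],[0,0,0],-1]
  ]
}}

```text
clock: 9.25
position: [0.5415, -0.0394, 0.105]
ee_rot: [-1.587, -1.97, 0.817]
force: [2.2, 0.4, 3.9]
width: 0.281
```

Call:
{"fn": "play_rows", "kwargs": {
  "rows": [
    [[0,0.003,0],[0,0,0],-1],
    [[0,0.005,0],[0,0,0],-1],
    [[0,0.005,0],[0,0,0],-1]
  ]
}}

```text
clock: 9.55
position: [0.5432, -0.0391, 0.1033]
ee_rot: [-1.587, -1.97, 0.817]
force: [2.3, 0.1, 5.4]
width: 0.283
```

Call:
{"fn": "play_rows", "kwargs": {
  "rows": [
    [[0,0.002,0],[0,0,0],-1],
    [[0,0.004,0],[0,0,0],-1],
    [[0,0.004,0],[0,0,0],-1]
  ]
}}

```text
clock: 9.85
position: [0.5446, -0.0387, 0.1019]
ee_rot: [-1.587, -1.97, 0.817]
force: [2.0, 0.2, 5.1]
width: 0.28
```

Run:
```python
from h import *
apply([0,0.039-.015+.0,.010],[0,0,0]) if 0 else None
apply([0,0,.009],[0,0,0]);apply([0,0,.003],[0,0,0]);apply([0,.015,-.002],[0,0,0]);apply([0,.005,0],[0,0,0]);apply([0,.004,0],[0,0,0]); st()
from cell import arm
p=arm.observe()["position"]; c=p+RP@CT-SEAT; print("n,u,side",c@N,c@US,c@RP[:,0])
```

```text
t9.85 pos [ 0.5446 -0.0387  0.1019] cmd [ 0.5439 -0.0384  0.1026] angerr deg [-0.04 -0.07  0.06] f [2.  0.2 5.1] w 25.8 j [ 0.04  0.94 -0.25  1.25  0.22  1.76  1.54]
n,u,side 0.0014616205179453128 -0.0016539899463703209 -0.0005318429266460359
```

Call:
{"fn": "play_rows", "kwargs": {
  "rows": [
    [[0,0.002,0],[0,0,0],-1],
    [[0,0.004,0],[0,0,0],-1],
    [[0,0.004,0],[0,0,0],-1]
  ]
}}

```text
clock: 10.15
position: [0.5455, -0.0385, 0.1009]
ee_rot: [-1.586, -1.969, 0.818]
force: [1.3, 0.6, 8.9]
width: 0.281
```

Call:
{"fn": "play_rows", "kwargs": {
  "rows": [
    [[0,0.002,0],[0,0,0],-1],
    [[0,0.004,0],[0,0,0],-1],
    [[0,0.004,0],[0,0,0],-1]
  ]
}}

```text
clock: 10.45
position: [0.5456, -0.0385, 0.1008]
ee_rot: [-1.584, -1.966, 0.821]
force: [-5.0, -0.2, 17.2]
width: 0.28
```

Call:
{"fn": "play_rows", "kwargs": {
  "rows": [
    [[0,-0.004,-0.001],[0,0,0],-1],
    [[0,-0.004,-0.001],[0,0,0],-0.2],
    [[0,-0.004,-0.001],[0,0,0],0.2],
    [[0,-0.004,-0.001],[0,0,0],0.2],
    [[0,-0.004,-0.001],[0,0,0],0.2],
    [[0,-0.004,-0.001],[0,0,0],0.2],
    [[0,-0.004,-0.001],[0,0,0],0.2]
  ]
}}

```text
clock: 11.15
position: [0.5461, -0.0384, 0.1007]
ee_rot: [-1.587, -1.97, 0.817]
force: [-0.6, -0.9, 0.7]
width: 0.596
```

Run:
```python
from h import *
apply([0,.004,0],[0,0,0]);apply([0,.004,0],[0,0,0]);apply([0,-.004,-.001],[0,0,0]);st()
```

```text
t11.15 pos [ 0.5461 -0.0384  0.1007] cmd [ 0.5456 -0.038   0.1016] angerr deg [-0.02 -0.07  0.06] f [-0.6 -0.9  0.7] w 54.8 j [ 0.04  0.95 -0.25  1.25  0.22  1.76  1.54]
```

Released with the jaws at 55 mm. I'll back out along the board normal and look.

Call:
{"fn": "play_rows", "kwargs": {
  "rows": [
    [[0,0,-0.03],[0,0,0],0.2],
    [[0,0,-0.08],[0,0,0],0.2],
    [[0,0,-0.16],[0,0,0],0.2],
    [[0,0,-0.24],[0,0,0],0.2],
    [[0,0,-0.28],[0,0,0],0.2],
    [[0,0,-0.28],[0,0,0],0.2]
  ]
}}

```text
clock: 11.75
position: [0.6251, -0.0218, 0.184]
ee_rot: [-1.603, -1.976, 0.805]
force: [-0.3, -0.9, -1.8]
width: 0.601
```

Run:
```python
from h import *
from cell import eyes
import cv2
apply([0,0,-.28],[0,0,0]); st()
p,d=eyes.get_image("scene"); np.savez("pics/scene5.npz",p=p,d=d)
cv2.imwrite(f"pics/scene5.png",cv2.resize(p[150:250,240:340,::-1],(600,600),interpolation=cv2.INTER_CUBIC))
c=SEAT
for q in(c-.0925*US,c+.0925*US,c-.0175*US): print(((proj("scene",q)-[240,150])*6).round())
```

```text
t11.75 pos [ 0.6251 -0.0218  0.184 ] cmd [ 0.6423 -0.017   0.2005] angerr deg [-0.92 -0.01  0.43] f [-0.3 -0.9 -1.8] w 55.2 j [-0.25  1.01  0.41  0.93 -0.13  2.    1.88]
[230. 543.]
[375. 176.]
[289. 393.]
```

View pics/scene5.png

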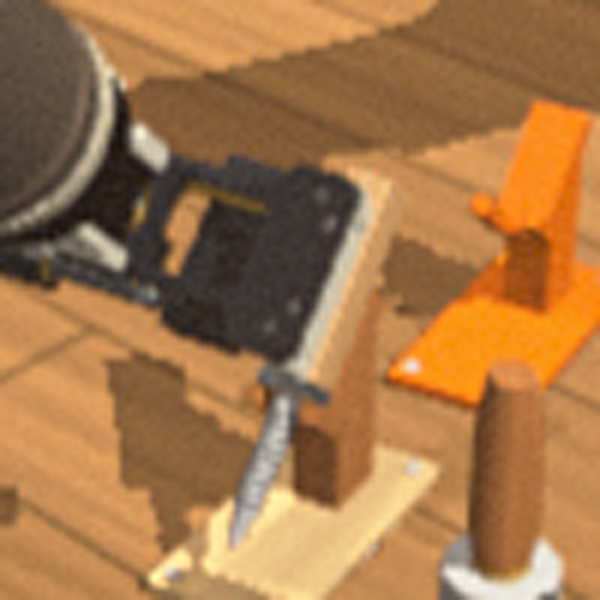

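Run:
```python
from h import *
from scipy.optimize import least_squares
D=[(.435,1.574,.6246,.234),(.45,1.88,.5536,.1185),(.60,1.96,.5545,.0113),(.34,1.78,.5548,.2127)]
A=[];b=[]
for a,c,r,z in D:
    A.append([np.sin(a),np.sin(a+c),1,0]);b.append(r);A.append([np.cos(a),np.cos(a+c),0,1]);b.append(z)
s=np.linalg.lstsq(np.array(A),np.array(b),rcond=None); print(s[0],(np.array(A)@s[0]-b).round(4))
# tilted with j6: T split: tool z angle = sum; z: h-L*..., data tilt
```

```text
[ 0.56498917  0.42832465 -0.00074227 -0.09637389] [ 0.0006  0.0003  0.0021 -0.001  -0.0009  0.0007 -0.0018 -0.    ]
```

```bash
cat >> h.py <<'E'
CEN=np.array([.5456,-.0385,.1008])+RP@CT
def RG(phi,a=YR): 
    f=np.radians(phi); return frame(az(a)*np.sin(f)-UP*np.cos(f),az(a+90))
def setmeas():
    from cell import arm
    o=arm.observe(); json.dump(dict(p=o["position"].tolist(),R=Ro.from_rotvec(o["ee_rot"]).as_matrix().tolist()),open(F,"w"))
E
python3 - <<'E'
from h import *
print(CEN, CEN-SEAT)
print("from cmd",rowto([.57,-.03,.36],RG(0)))
setmeas(); print("from meas",rowto([.57,-.03,.36],RG(0)))
E
```

```text
[ 0.55285419 -0.03691833  0.09577954] [ 0.00330269  0.00018767 -0.00122046]
from cmd (array([ 0.006, -0.329, -0.122]), array([-0.75, -0.  ,  0.  ]))
from meas (array([ 0.005, -0.32 , -0.168]), array([-0.726,  0.009, -0.008]))
```

Call:
{"fn": "play_rows", "kwargs": {
  "rows": [
    [[0.005,-0.1,-0.1],[-0.2,0,0],0.2],
    [[0.005,-0.32,-0.168],[-0.73,0.009,-0.008],0.2],
    [[0.005,-0.32,-0.168],[-0.73,0.009,-0.008],0.2],
    [[0.005,-0.32,-0.168],[-0.73,0.009,-0.008],0.2],
    [[0.005,-0.32,-0.168],[-0.73,0.009,-0.008],0.2],
    [[0.005,-0.32,-0.168],[-0.73,0.009,-0.008],0.2],
    [[0.005,-0.32,-0.168],[-0.73,0.009,-0.008],0.2],
    [[0.005,-0.32,-0.168],[-0.73,0.009,-0.008],0.2],
    [[0.005,-0.32,-0.168],[-0.73,0.009,-0.008],0.2]
  ]
}}

```text
clock: 12.7
position: [0.5695, -0.0293, 0.3557]
ee_rot: [-1.965, -2.441, 0.002]
force: [0.0, 0.5, 0.1]
width: 0.6
```

Run:
```python
from h import *
from cell import arm
apply([0.005,-.32,-.168],[-.73,.009,-.008]); st()
e=arm.observe()["position"]-np.array([.57,-.03,.36]); print(e)
```

```text
t12.70 pos [ 0.5695 -0.0293  0.3557] cmd [ 0.5702 -0.0299  0.3599] angerr deg [ 0.62  0.33 -0.03] f [0.  0.5 0.1] w 55.2 j [-0.35  0.28  0.41  1.53 -0.12  1.36  1.86]
[-0.00048243  0.00071538 -0.00429438]
```

Run:
```python
from h import *
from cell import eyes
import cv2
p,d=eyes.get_image("top"); np.savez("pics/top6.npz",p=p,d=d)
cv2.imwrite("pics/top6.png",cv2.resize(p[150:270,230:330,::-1],(500,600),interpolation=cv2.INTER_CUBIC))
p,d=eyes.get_image("scene")
cv2.imwrite("pics/scene6.png",cv2.resize(p[150:250,240:340,::-1],(600,600),interpolation=cv2.INTER_CUBIC))
for n,o in(("scene",(240,150,6)),("top",(230,150,5))):
  for q in(CEN-.0925*US,CEN+.0925*US,CEN+.0925*US+.013*N-.013*RP[:,0],CEN+.0925*US+.013*N+.013*RP[:,0],CEN-.0175*US+.013*N): print(n,((proj(n,q)-[o[0],o[1]])*o[2]).round())
setmeas(); st()
Rg=RG(22); G=CEN+.0695*US; T=G+.011*Rg[:,2]; print("TCP",T, "pre", T-.07*Rg[:,2])
print(rowto(T-.07*Rg[:,2],Rg))
```

```text
scene [225. 549.]
scene [371. 181.]
scene [337. 165.]
scene [386. 179.]
scene [274. 391.]
top [201. 198.]
top [253. 387.]
top [274. 361.]
top [223. 372.]
top [217. 249.]
t12.80 pos [ 0.5696 -0.0296  0.3555] cmd [ 0.5696 -0.0296  0.3555] angerr deg [0. 0. 0.] f [ 0.8 -0.   0.2] w 55.2 j [-0.35  0.28  0.41  1.53 -0.12  1.36  1.86]
TCP [ 0.50886443 -0.04650965  0.13472444] pre [ 0.48324389 -0.05209583  0.19962731]
(array([-0.009, -0.176,  0.313]), array([-0.373, -0.005, -0.001]))
```

View pics/scene6.png

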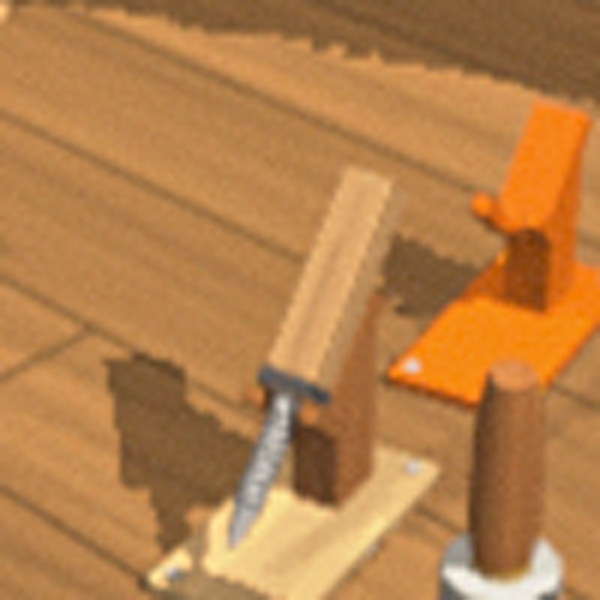

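View pics/top6.png

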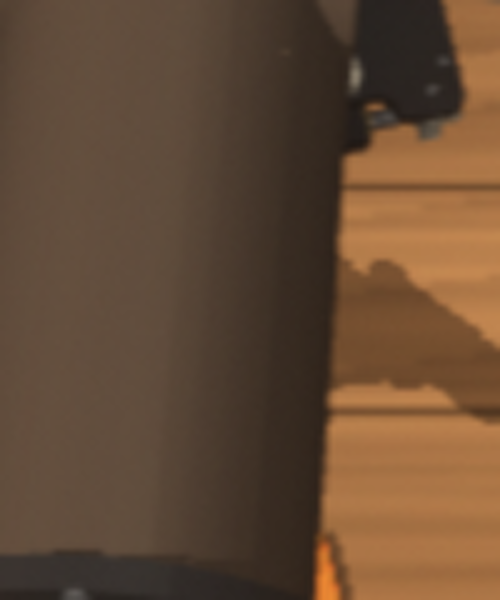

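Call:
{"fn": "play_rows", "kwargs": {
  "rows": [
    [[-0.009,-0.176,0.1],[-0.2,-0.005,0],0.2],
    [[-0.009,-0.176,0.2],[-0.373,-0.005,0],0.2],
    [[-0.009,-0.176,0.313],[-0.373,-0.005,0],0.2],
    [[-0.009,-0.176,0.313],[-0.373,-0.005,0],0.2],
    [[-0.009,-0.176,0.313],[-0.373,-0.005,0],0.2],
    [[-0.009,-0.176,0.313],[-0.373,-0.005,0],0.2],
    [[-0.009,-0.176,0.313],[-0.373,-0.005,0],0.2]
  ]
}}

```text
clock: 13.5
position: [0.4847, -0.0524, 0.201]
ee_rot: [1.8, 2.231, 0.437]
force: [1.0, 1.1, 0.7]
width: 0.595
```

Run:
```python
from h import *
apply([-.009,-.176,.313],[-.373,-.005,0]); st()
Rg=RG(22); G=CEN+.0695*US; T=G+.011*Rg[:,2]
from cell import arm
o=arm.observe(); print(rowto(T,Rg), rowto(T,Rg,(o["position"],Ro.from_rotvec(o["ee_rot"]).as_matrix())))
```

```text
t13.50 pos [ 0.4847 -0.0524  0.201 ] cmd [ 0.4835 -0.0521  0.1995] angerr deg [-0.14 -0.02  0.05] f [1.  1.1 0.7] w 54.7 j [-0.3   0.06  0.41  2.27 -0.32  0.47  2.14]
(array([ 0.  , -0.  ,  0.14]), array([ 0.   ,  0.   , -0.001])) (array([ 0.001, -0.004,  0.142]), array([ 0.002,  0.001, -0.002]))
```

Call:
{"fn": "play_rows", "kwargs": {
  "rows": [
    [[0,-0.002,0.05],[0,0,0],0.2],
    [[0,-0.002,0.09],[0,0,0],0.2],
    [[0,-0.002,0.12],[0,0,0],0.2],
    [[0,-0.002,0.141],[0,0,0],0.2],
    [[0,-0.002,0.141],[0,0,0],0.2],
    [[0,-0.002,0.141],[0,0,0],0.2]
  ]
}}

```text
clock: 14.1
position: [0.5101, -0.0468, 0.1359]
ee_rot: [1.799, 2.231, 0.439]
force: [-0.3, 0.6, -0.7]
width: 0.599
```

Run:
```python
from h import *
from cell import eyes
import cv2
apply([0,-.002,.141],[0,0,0]); st()
p,d=eyes.get_image("scene")
cv2.imwrite("pics/scene7.png",cv2.resize(p[130:230,240:340,::-1],(600,600),interpolation=cv2.INTER_CUBIC))
```

```text
t14.10 pos [ 0.5101 -0.0468  0.1359] cmd [ 0.5084 -0.0467  0.1338] angerr deg [-0.26  0.01  0.02] f [-0.3  0.6 -0.7] w 55.1 j [-0.19  0.23  0.29  2.3  -0.62  0.31  2.43]
```

View pics/scene7.png

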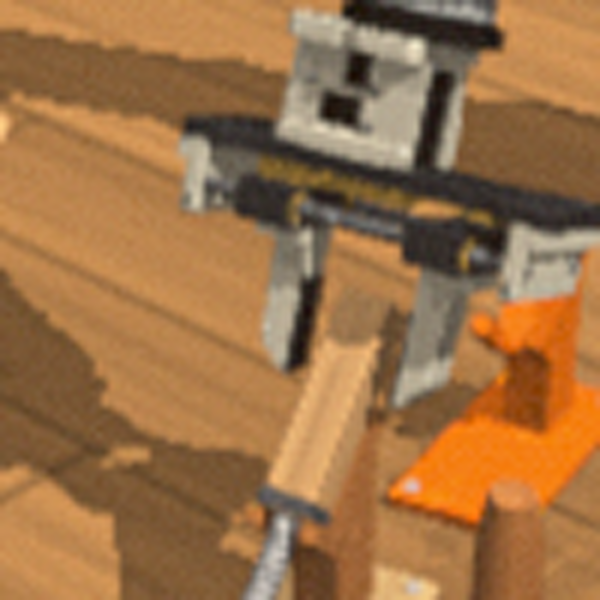

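Call:
{"fn": "play_rows", "kwargs": {
  "rows": [
    [[0,0,0.002],[0,0,0],-1],
    [[0,0,0.002],[0,0,0],-1],
    [[0,0,0.002],[0,0,0],-1],
    [[0,0,0.002],[0,0,0],-1],
    [[0,0,0.002],[0,0,0],-1],
    [[0,0,0.002],[0,0,0],-1],
    [[0,0,0.002],[0,0,0],-1]
  ],
  "newtons": 60
}}

```text
clock: 14.85
position: [0.5087, -0.0468, 0.134]
ee_rot: [1.8, 2.231, 0.438]
force: [-2.8, 0.8, 4.6]
width: 0.282
```

Run:
```python
from h import *
apply([0,0,.002],[0,0,0]); st()
p,R=load(); print("N in tool",(R.T@N).round(3),"UP",(R.T@UP).round(3))
```

```text
t14.85 pos [ 0.5087 -0.0468  0.134 ] cmd [ 0.5087 -0.0467  0.1328] angerr deg [-0.17  0.02  0.05] f [-2.8  0.8  4.6] w 25.9 j [-0.19  0.23  0.29  2.3  -0.63  0.3   2.44]
N in tool [ 0.001  0.921 -0.391] UP [ 0.     0.375 -0.927]
```

Call:
{"fn": "play_rows", "kwargs": {
  "rows": [
    [[0,0.01,-0.004],[0,0,0],-1],
    [[0,0.025,-0.01],[0,0,0],-1],
    [[0,0.045,-0.019],[0,0,0],-1],
    [[0,0.06,-0.025],[0,0,0],-1],
    [[0,0.074,-0.031],[0,0,0],-1],
    [[0,0.085,-0.06],[0,0,0],-1],
    [[0,0.1,-0.1],[0,0,0],-1],
    [[0,0.119,-0.142],[0,0,0],-1],
    [[0,0.119,-0.142],[0,0,0],-1]
  ]
}}

```text
clock: 15.75
position: [0.5384, -0.041, 0.2252]
ee_rot: [1.797, 2.228, 0.442]
force: [-0.1, -0.1, -2.0]
width: 0.279
```

Run:
```python
from h import *
from cell import eyes
import cv2
apply([0,.119,-.142],[0,0,0]); st()
p,d=eyes.get_image("scene")
cv2.imwrite("pics/scene8.png",cv2.resize(p[110:230,220:340,::-1],(600,600),interpolation=cv2.INTER_CUBIC))
```

```text
t15.75 pos [ 0.5384 -0.041   0.2252] cmd [ 0.5366 -0.0406  0.221 ] angerr deg [-0.44 -0.04  0.03] f [-0.1 -0.1 -2. ] w 25.7 j [-0.39  0.12  0.48  2.14 -0.32  0.54  2.11]
```

View pics/scene8.png

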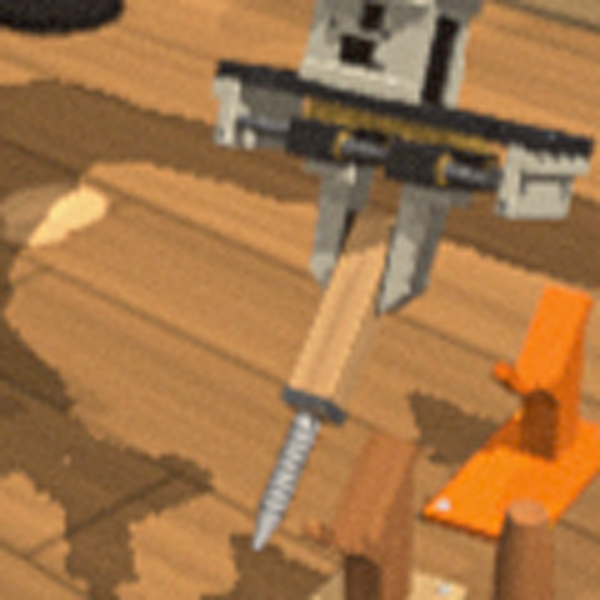

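```bash
cat >> h.py <<'E'
RM=RG(22.2); PG=np.array([.5087,-.0468,.134])
C0=RM.T@(CEN-PG); A0=RM.T@US; GP=np.array([0,0,-.011])
def rasp(p,R,s,d):  # point at axial s from centre (+ to butt), sag d deg about tool x
    Q=Ro.from_rotvec([np.radians(d),0,0]).as_matrix()
    return p+R@(GP+Q@(C0+A0*s-GP))
E
python3 - <<'E'
from h import *
from cell import arm
o=arm.observe(); p=o["position"];R=Ro.from_rotvec(o["ee_rot"]).as_matrix()
print(C0,A0)
for d in(-8,-4,0,4,8): 
    print(d,[((proj("scene",rasp(p,R,s,d))+[1.3,-.7]-[220,110])*5).round() for s in(-.0925,-.0175)], rasp(p,R,-.0925,d).round(3))
E
```

```text
[0.00024866 0.02745047 0.05248289] [-2.17085762e-17 -3.87515586e-01 -9.21863152e-01]
-8 [array([243., 535.]), array([305., 407.])] [ 0.66  -0.014  0.137]
-4 [array([251., 543.]), array([309., 411.])] [ 0.653 -0.015  0.128]
0 [array([260., 548.]), array([314., 415.])] [ 0.646 -0.017  0.12 ]
4 [array([269., 553.]), array([318., 418.])] [ 0.638 -0.019  0.112]
8 [array([278., 555.]), array([323., 420.])] [ 0.629 -0.02   0.105]
```

```bash
cat >> h.py <<'E'
RIM=np.array([.5962,.3140,.1])
def up(sh,a,d=0):
    Q=Ro.from_rotvec([np.radians(d),0,0]).as_matrix()
    f=np.degrees(np.arctan2((Q@A0)[1],-(Q@A0)[2]))  # tilt so axis vertical
    R=RG(f,a); assert (R@Q@A0)[2]>.9999,(R@Q@A0)
    return np.array(sh)-rasp(np.zeros(3),R,-.0175,d),R
E
python3 - <<'E'
from h import *
setmeas(); b=load()
for sh,a in(([.46,0,.25],15),([.46,.2,.22],22),([.48,.314,.205],28),([*RIM[:2],.205],28)):
    p,R=up(sh,a); s=rowto(p,R,b); print(p.round(3),s)
    b=(b[0]+b[1]@s[0]*.5, b[1]@Ro.from_rotvec(np.radians(60*s[1])).as_matrix())
E
```

```text
[ 0.455 -0.002  0.327] (array([ 0.111, -0.055, -0.245]), array([ 0.752, -0.   , -0.047]))
[0.455 0.198 0.297] (array([0.385, 0.119, 0.015]), array([ 0.   , -0.046, -0.107]))
[0.476 0.311 0.282] (array([ 0.196,  0.124, -0.02 ]), array([ 0.   , -0.038, -0.093]))
[0.592 0.311 0.282] (array([-0.109,  0.189, -0.079]), array([ 0., -0.,  0.]))
```

Call:
{"fn": "play_rows", "kwargs": {
  "rows": [
    [[0,0.03,-0.08],[0.05,0,0],-1],
    [[0.05,0,-0.16],[0.2,0,-0.01],-1],
    [[0.111,-0.055,-0.245],[0.4,0,-0.02],-1],
    [[0.111,-0.055,-0.245],[0.55,0,-0.047],-1],
    [[0.111,-0.055,-0.245],[0.7,0,-0.047],-1],
    [[0.111,-0.055,-0.245],[0.752,0,-0.047],-1],
    [[0.111,-0.055,-0.245],[0.752,0,-0.047],-1],
    [[0.111,-0.055,-0.245],[0.752,0,-0.047],-1]
  ]
}}

```text
clock: 16.6
position: [0.455, -0.0015, 0.3229]
ee_rot: [-1.741, -2.268, 0.463]
force: [-0.8, -0.2, -0.3]
width: 0.282
```

Call:
{"fn": "play_rows", "kwargs": {
  "rows": [
    [[0.08,0.025,0.003],[0,-0.01,-0.02],-1],
    [[0.16,0.05,0.006],[0,-0.02,-0.04],-1],
    [[0.24,0.075,0.01],[0,-0.03,-0.06],-1],
    [[0.32,0.1,0.013],[0,-0.04,-0.09],-1],
    [[0.385,0.119,0.015],[0,-0.046,-0.107],-1],
    [[0.385,0.119,0.015],[0,-0.046,-0.107],-1]
  ]
}}

```text
clock: 17.2
position: [0.4533, 0.2027, 0.295]
ee_rot: [-1.6, -2.392, 0.478]
force: [-0.4, 0.1, -1.9]
width: 0.281
```

Run:
```python
from h import *
apply([.111,-.055,-.245],[.752,0,-.047]); apply([.385,.119,.015],[0,-.046,-.107]); st()
setmeas(); b=load()
for sh,a in(([.48,.314,.205],28),([*RIM[:2],.205],28)):
    p,R=up(sh,a); s=rowto(p,R,b); print(p.round(3),s)
    b=(b[0]+b[1]@s[0]*.5, b[1]@Ro.from_rotvec(np.radians(60*s[1])).as_matrix())
```

```text
t17.20 pos [0.4533 0.2027 0.295 ] cmd [0.4557 0.1977 0.2964] angerr deg [-0.01  0.14 -0.48] f [-0.4  0.1 -1.9] w 25.8 j [-0.76  0.44  0.4   1.52 -0.16  1.61  1.63]
[0.476 0.311 0.282] (array([ 0.184,  0.125, -0.023]), array([ 0.001, -0.041, -0.085]))
[0.592 0.311 0.282] (array([-0.109,  0.189, -0.079]), array([-0.,  0.,  0.]))
```

Call:
{"fn": "play_rows", "kwargs": {
  "rows": [
    [[0.09,0.06,-0.012],[0,-0.02,-0.04],-1],
    [[0.184,0.125,-0.023],[0,-0.041,-0.085],-1],
    [[0.184,0.125,-0.023],[0,-0.041,-0.085],-1],
    [[0.184,0.125,-0.023],[0,-0.041,-0.085],-1],
    [[0.184,0.125,-0.023],[0,-0.041,-0.085],-1]
  ]
}}

```text
clock: 17.7
position: [0.4784, 0.3044, 0.2823]
ee_rot: [-1.504, -2.475, 0.504]
force: [0.2, -0.2, -1.6]
width: 0.282
```

Call:
{"fn": "play_rows", "kwargs": {
  "rows": [
    [[-0.03,0.06,-0.025],[0,0,0],-1],
    [[-0.07,0.12,-0.05],[0,0,0],-1],
    [[-0.09,0.16,-0.067],[0,0,0],-1],
    [[-0.109,0.189,-0.079],[0,0,0],-1],
    [[-0.109,0.189,-0.079],[0,0,0],-1],
    [[-0.109,0.189,-0.079],[0,0,0],-1],
    [[-0.109,0.189,-0.079],[0,0,0],-1]
  ]
}}

```text
clock: 18.4
position: [0.5937, 0.3045, 0.2821]
ee_rot: [-1.502, -2.475, 0.505]
force: [0.9, 0.4, -1.0]
width: 0.281
```

Run:
```python
from h import *
from cell import arm,eyes
import cv2
apply([.184,.125,-.023],[.001,-.041,-.085]); apply([-.109,.189,-.079],[0,0,0]); st()
o=arm.observe(); p=o["position"];R=Ro.from_rotvec(o["ee_rot"]).as_matrix()
print("shoulder",rasp(p,R,-.0175,0),"axis",R@A0)
im,d=eyes.get_image("scene"); np.savez("pics/s9.npz",p=im,d=d)
cv2.imwrite("pics/scene9.png",cv2.resize(im[170:310,330:470,::-1],(700,700),interpolation=cv2.INTER_CUBIC)[:600])
im,d=eyes.get_image("top"); np.savez("pics/t9.npz",p=im,d=d)
cv2.imwrite("pics/top9.png",cv2.resize(im[130:250,90:250,::-1],(800,600),interpolation=cv2.INTER_CUBIC))
for s in(-.0925,-.0175,.0925): q=rasp(p,R,s,0); print(s,q.round(4),((proj("scene",q)-[330,170])*5).round())
```

```text
t18.40 pos [0.5937 0.3045 0.2821] cmd [0.5917 0.3115 0.2816] angerr deg [ 0.09 -0.02  0.53] f [ 0.9  0.4 -1. ] w 25.8 j [-0.7   0.77  0.37  0.98 -0.22  1.83  1.66]
shoulder [0.59797415 0.30667587 0.20560785] axis [-9.27090640e-05  4.69343050e-03  9.99988981e-01]
-0.0925 [0.598  0.3063 0.1306] [303. 485.]
-0.0175 [0.598  0.3067 0.2056] [330. 349.]
0.0925 [0.598  0.3072 0.3156] [375. 123.]
```

View pics/scene9.png

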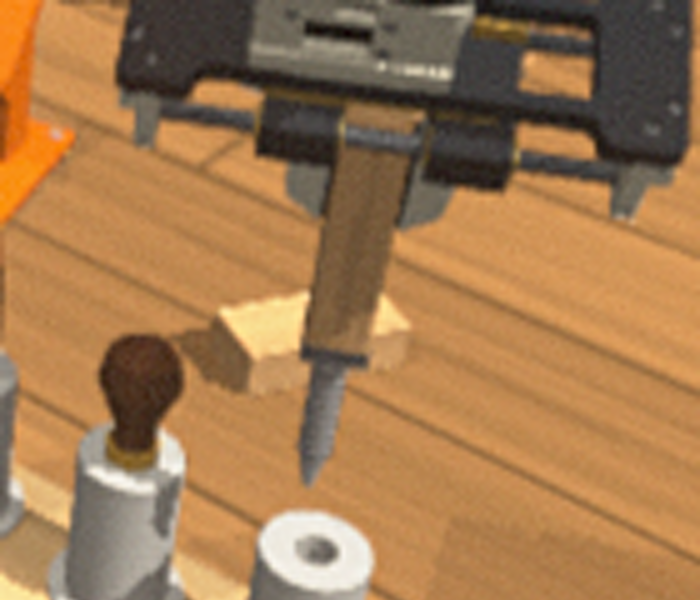

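View pics/top9.png

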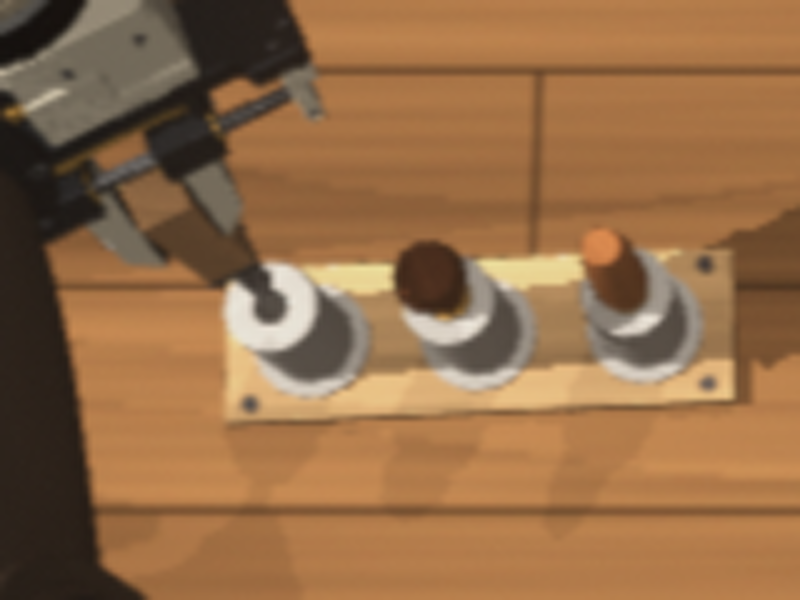

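Run:
```python
from h import *
for u,v in((393.4-.1,279.6-.1),(392.1,280.2)): print(ray("scene",u,v,.1))
from cell import arm
o=arm.observe(); p=o["position"];R=Ro.from_rotvec(o["ee_rot"]).as_matrix()
print((proj("top",rasp(p,R,-.0925,0))-[90,130])*5,(proj("top",rasp(p,R,-.0175,0))-[90,130])*5,(proj("top",RIM)-[90,130])*5)
print("rim top",ray("top",90+270/5-.4,130+307/5-.4,.1))
```

```text
[0.59653022 0.31726813 0.1       ]
[0.60024138 0.31651756 0.1       ]
[265.9352531  289.23309438] [223.07658806 253.72405351] [268.38261911 305.45394661]
rim top [0.59644892 0.31421845 0.1       ]
```

Run:
```python
from h import *
setmeas(); p,R=up([.5975,.315,.184],28); print(p,rowto(p,R))
```

```text
[0.59323058 0.31244829 0.26051953] (array([0.013, 0.022, 0.037]), array([-0.002,  0.001, -0.008]))
```

Call:
{"fn": "play_rows", "kwargs": {
  "rows": [
    [[0.006,0.01,0.01],[0,0,-0.008],-1],
    [[0.013,0.022,0.02],[-0.002,0.001,-0.008],-1],
    [[0.013,0.022,0.037],[-0.002,0.001,-0.008],-1],
    [[0.013,0.022,0.037],[-0.002,0.001,-0.008],-1],
    [[0.013,0.022,0.037],[-0.002,0.001,-0.008],-1]
  ]
}}

```text
clock: 19.0
position: [0.5935, 0.3121, 0.2594]
ee_rot: [-1.49, -2.481, 0.503]
force: [-0.1, -0.1, -1.9]
width: 0.281
```

```bash
cat > look.py <<'E'
import sys
from h import *
from cell import arm,eyes
import cv2
k=sys.argv[1]
setmeas(); st()
o=arm.observe(); p=o["position"];R=Ro.from_rotvec(o["ee_rot"]).as_matrix()
print("shoulder",rasp(p,R,-.0175,0).round(4),"axis",(R@A0).round(4))
im,d=eyes.get_image("scene")
cv2.imwrite(f"pics/scene{k}.png",cv2.resize(im[210:310,350:450,::-1],(600,600),interpolation=cv2.INTER_CUBIC))
im,d=eyes.get_image("top")
cv2.imwrite(f"pics/top{k}.png",cv2.resize(im[160:220,110:170,::-1],(600,600),interpolation=cv2.INTER_CUBIC))
for s in(-.0925,-.0175): q=rasp(p,R,s,0); print(s,q.round(4),((proj("scene",q)-[350,210])*6).round(),((proj("top",q)-[110,160])*10).round())
E
python3 look.py 10
```

```text
t19.00 pos [0.5935 0.3121 0.2594] cmd [0.5935 0.3121 0.2594] angerr deg [0. 0. 0.] f [-0.1 -0.1 -1.9] w 25.9 j [-0.71  0.79  0.37  1.   -0.22  1.79  1.66]
shoulder [0.5977 0.3146 0.1829] axis [0.0014 0.0013 1.    ]
-0.0925 [0.5975 0.3145 0.1079] [255. 399.] [327. 299.]
-0.0175 [0.5977 0.3146 0.1829] [287. 240.] [244. 230.]
```

View pics/scene10.png

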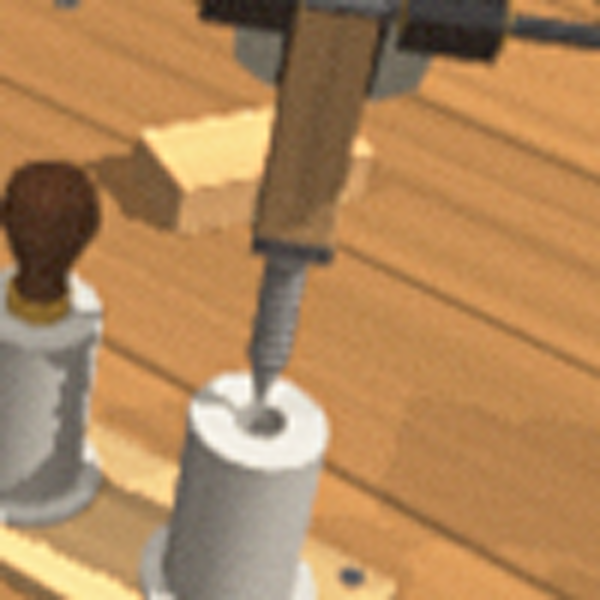

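View pics/top10.png

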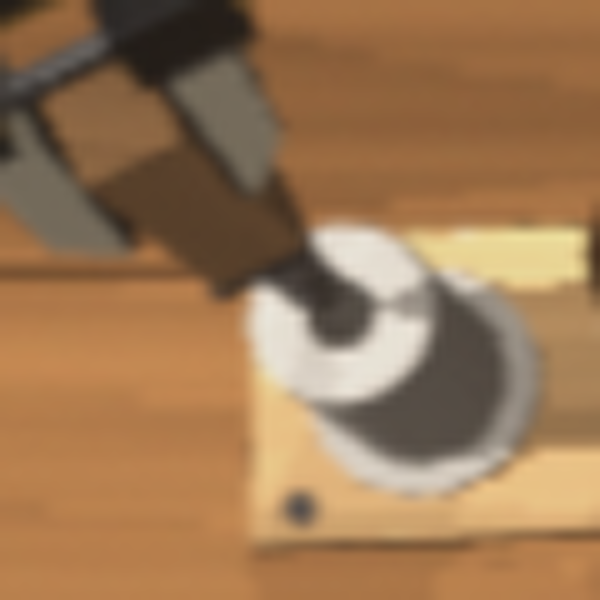

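Run:
```python
from h import *
p,R=load()
for dz in(.02,.04,.06,.072,.078): print(dz,rowto(p+[-.001,.0003,-dz],R)[0])
print("x-axis 1mm",(R.T@[.001,0,0]/.5).round(4),(R.T@[0,.001,0]/.5).round(4))
```

```text
0.02 [0.001 0.014 0.037]
0.04 [0.002 0.03  0.074]
0.06 [0.002 0.045 0.111]
0.072 [0.002 0.055 0.133]
0.078 [0.002 0.059 0.144]
x-axis 1mm [-0.0009  0.0016 -0.0007] [ 0.0018  0.0009 -0.0004]
```

Call:
{"fn": "play_rows", "kwargs": {
  "rows": [
    [[0.001,0.002,0.006],[0,0,0],-1],
    [[0.001,0.005,0.015],[0,0,0],-1],
    [[0.001,0.008,0.022],[0,0,0],-1],
    [[0.001,0.011,0.03],[0,0,0],-1],
    [[0.001,0.014,0.037],[0,0,0],-1],
    [[0.001,0.014,0.037],[0,0,0],-1]
  ]
}}

```text
clock: 19.7
position: [0.5927, 0.3122, 0.2392]
ee_rot: [-1.49, -2.48, 0.503]
force: [0.1, 0.3, -1.8]
width: 0.281
```

```bash
python3 look.py 11
```

```text
t19.70 pos [0.5927 0.3122 0.2392] cmd [0.5927 0.3122 0.2392] angerr deg [0. 0. 0.] f [ 0.1  0.3 -1.8] w 25.8 j [-0.71  0.8   0.36  1.04 -0.23  1.75  1.66]
shoulder [0.5968 0.3147 0.1627] axis [0.0016 0.0012 1.    ]
-0.0925 [0.5967 0.3146 0.0877] [248. 438.] [347. 319.]
-0.0175 [0.5968 0.3147 0.1627] [279. 284.] [266. 253.]
```

View pics/scene11.png

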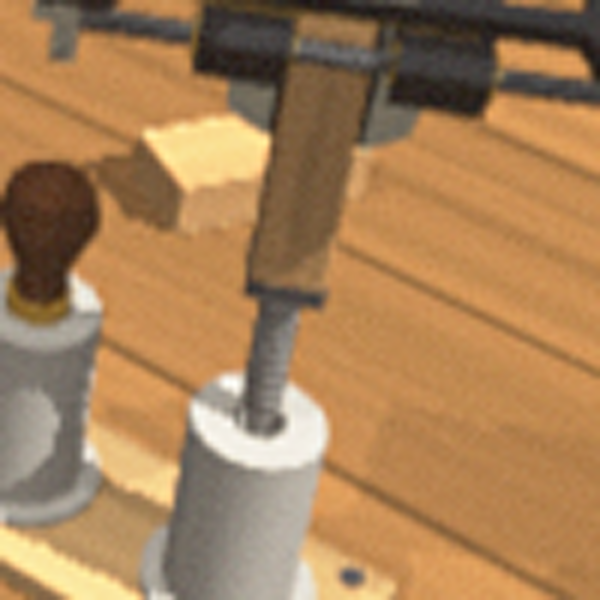

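View pics/top11.png

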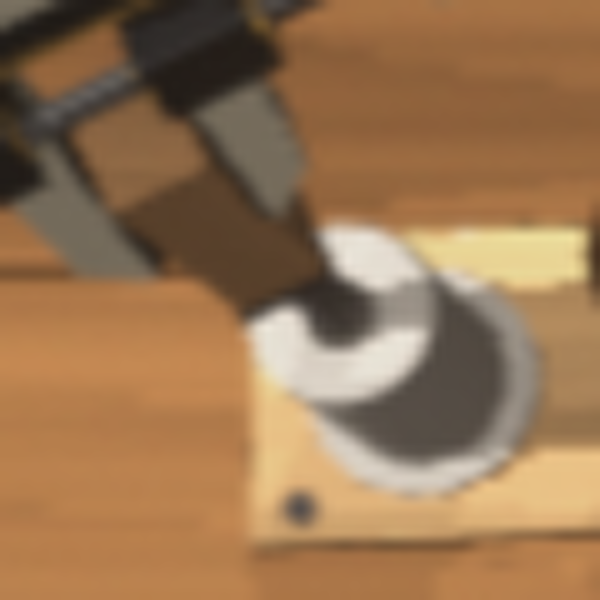

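Call:
{"fn": "play_rows", "kwargs": {
  "rows": [
    [[0,0.003,0.008],[0,0,0],-1],
    [[0,0.006,0.015],[0,0,0],-1],
    [[0,0.009,0.022],[0,0,0],-1],
    [[0,0.012,0.03],[0,0,0],-1],
    [[0,0.015,0.037],[0,0,0],-1],
    [[0,0.015,0.037],[0,0,0],-1]
  ]
}}

```text
clock: 20.4
position: [0.5924, 0.3121, 0.2193]
ee_rot: [-1.49, -2.481, 0.503]
force: [-0.2, 0.5, -2.4]
width: 0.278
```

Call:
{"fn": "play_rows", "kwargs": {
  "rows": [
    [[0,0.003,0.008],[0,0,0],-1],
    [[0,0.006,0.015],[0,0,0],-1],
    [[0,0.009,0.022],[0,0,0],-1],
    [[0,0.012,0.03],[0,0,0],-1],
    [[0,0.015,0.037],[0,0,0],-1],
    [[0,0.015,0.037],[0,0,0],-1]
  ]
}}

```text
clock: 21.0
position: [0.5921, 0.312, 0.1993]
ee_rot: [-1.49, -2.48, 0.503]
force: [-0.2, -0.6, -1.7]
width: 0.28
```

```bash
python3 look.py 12
```

```text
t21.00 pos [0.5921 0.312  0.1993] cmd [0.5921 0.312  0.1993] angerr deg [0. 0. 0.] f [-0.2 -0.6 -1.7] w 25.7 j [-0.72  0.82  0.36  1.09 -0.23  1.67  1.67]
shoulder [0.5963 0.3144 0.1228] axis [0.0016 0.0012 1.    ]
-0.0925 [0.5962 0.3143 0.0478] [233. 513.] [387. 353.]
-0.0175 [0.5963 0.3144 0.1228] [263. 367.] [311. 291.]
```

View pics/scene12.png

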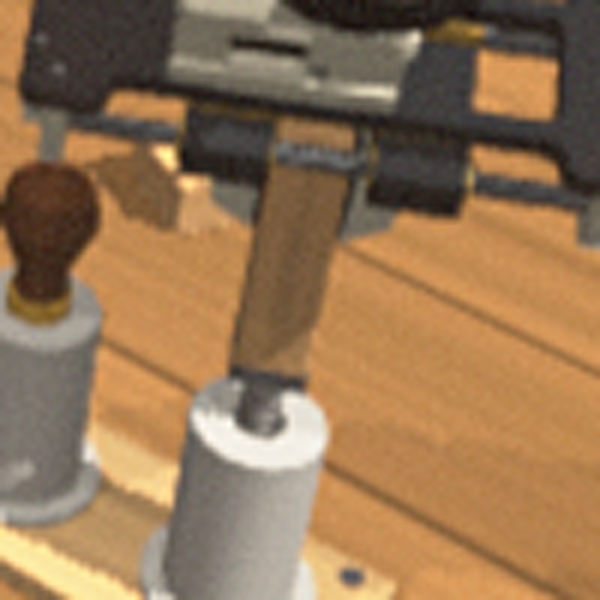

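Call:
{"fn": "play_rows", "kwargs": {
  "rows": [
    [[0,0.004,0.008],[0,0,0],-1],
    [[0,0.007,0.015],[0,0,0],-1],
    [[0,0.01,0.022],[0,0,0],-1],
    [[0,0.013,0.028],[0,0,0],-1],
    [[0,0.015,0.033],[0,0,0],-1],
    [[0,0.015,0.033],[0,0,0],-1]
  ]
}}

```text
clock: 21.7
position: [0.5927, 0.3122, 0.1815]
ee_rot: [-1.49, -2.481, 0.503]
force: [-1.2, -0.7, -2.0]
width: 0.279
```

Call:
{"fn": "play_rows", "kwargs": {
  "rows": [
    [[0,0.001,0.002],[0,0,0],-1],
    [[0,0.002,0.004],[0,0,0],-1],
    [[0,0.003,0.006],[0,0,0],-1],
    [[0,0.003,0.006],[0,0,0],-1]
  ]
}}

```text
clock: 22.1
position: [0.593, 0.3124, 0.1785]
ee_rot: [-1.49, -2.481, 0.502]
force: [0.5, -0.7, -1.5]
width: 0.28
```

Call:
{"fn": "play_rows", "kwargs": {
  "rows": [
    [[0,0.001,0.002],[0,0,0],-1],
    [[0,0.002,0.004],[0,0,0],-1],
    [[0,0.002,0.004],[0,0,0],-1]
  ]
}}

```text
clock: 22.4
position: [0.5931, 0.3124, 0.1762]
ee_rot: [-1.49, -2.481, 0.502]
force: [-0.9, -0.4, -1.0]
width: 0.28
```

Call:
{"fn": "play_rows", "kwargs": {
  "rows": [
    [[0,0.001,0.002],[0,0,0],-1],
    [[0,0.001,0.003],[0,0,0],-1],
    [[0,0.001,0.003],[0,0,0],-1]
  ]
}}

```text
clock: 22.7
position: [0.593, 0.3124, 0.1747]
ee_rot: [-1.49, -2.481, 0.502]
force: [0.4, -0.1, -0.5]
width: 0.283
```

Call:
{"fn": "play_rows", "kwargs": {
  "rows": [
    [[0,0.001,0.002],[0,0,0],-1],
    [[0,0.001,0.003],[0,0,0],-1],
    [[0,0.001,0.003],[0,0,0],-1]
  ]
}}

```text
clock: 23.0
position: [0.5931, 0.3124, 0.1745]
ee_rot: [-1.491, -2.482, 0.501]
force: [-1.7, 0.7, 5.6]
width: 0.279
```

```bash
python3 look.py 13
```

```text
t23.00 pos [0.5931 0.3124 0.1745] cmd [0.5931 0.3124 0.1745] angerr deg [0. 0. 0.] f [-1.7  0.7  5.6] w 25.7 j [-0.72  0.83  0.35  1.12 -0.23  1.63  1.67]
shoulder [0.5974 0.3149 0.0979] axis [-1.e-04  2.e-04  1.e+00]
-0.0925 [0.5974 0.3149 0.0229] [224. 562.] [409. 368.]
-0.0175 [0.5974 0.3149 0.0979] [252. 419.] [336. 308.]
```

View pics/scene13.png

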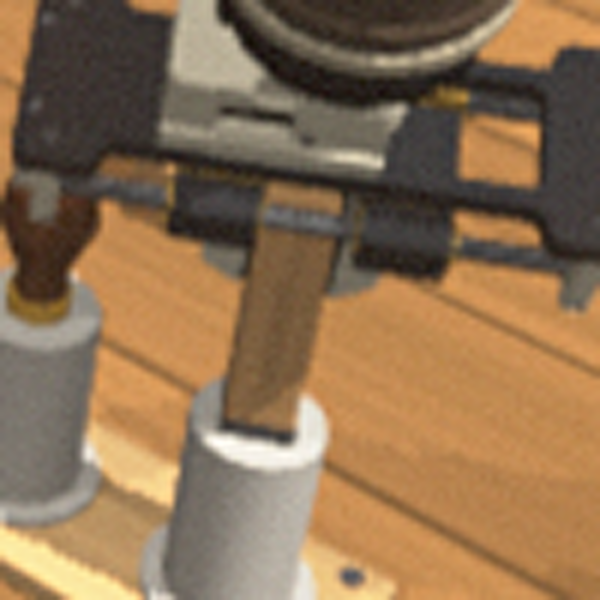

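View pics/top13.png

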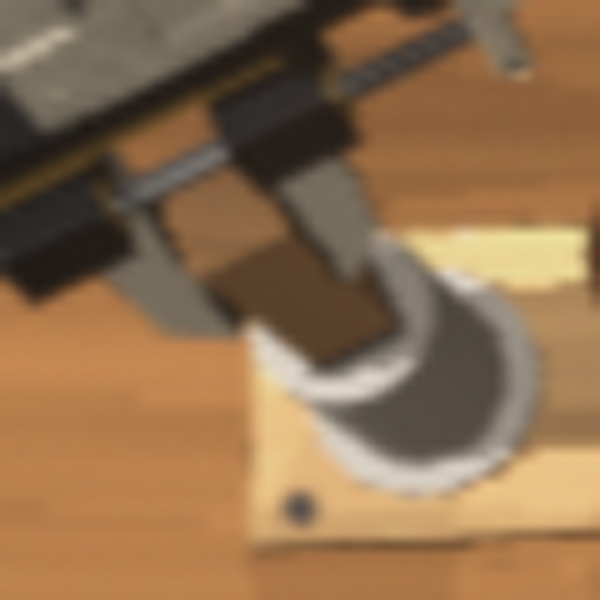

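Call:
{"fn": "play_rows", "kwargs": {
  "rows": [
    [[0,0,-0.001],[0,0,0],-0.3],
    [[0,0,-0.001],[0,0,0],0],
    [[0,0,-0.001],[0,0,0],0],
    [[0,0,-0.001],[0,0,0],0],
    [[0,0,-0.001],[0,0,0],0],
    [[0,0,-0.001],[0,0,0],0]
  ]
}}

```text
clock: 23.7
position: [0.5931, 0.3124, 0.1736]
ee_rot: [-1.49, -2.481, 0.502]
force: [-0.1, -0.3, -0.2]
width: 0.498
```

Call:
{"fn": "play_rows", "kwargs": {
  "rows": [
    [[0,0,-0.02],[0,0,0],0],
    [[0,0,-0.06],[0,0,0],0],
    [[0,0,-0.11],[0,0,0],0],
    [[0,0,-0.16],[0,0,0],0],
    [[0,0,-0.16],[0,0,0],0]
  ]
}}

```text
clock: 24.2
position: [0.6225, 0.3277, 0.2511]
ee_rot: [-1.492, -2.485, 0.495]
force: [0.6, -0.1, 0.6]
width: 0.499
```

```bash
python3 look.py 14
python3 - <<'E'
from h import *
print(rowto([.45,.25,.40],RG(0,28)))
E
```

```text
t24.20 pos [0.6225 0.3277 0.2511] cmd [0.6225 0.3277 0.2511] angerr deg [0. 0. 0.] f [ 0.6 -0.1  0.6] w 45.9 j [-0.69  0.86  0.37  0.88 -0.24  1.83  1.66]
shoulder [0.6271 0.3304 0.1746] axis [-0.0048 -0.0016  1.    ]
-0.0925 [0.6275 0.3305 0.0996] [246. 481.] [282. 198.]
-0.0175 [0.6271 0.3304 0.1746] [279. 321.] [198. 125.]
(array([ 0.025, -0.463, -0.131]), array([-0.375,  0.001,  0.001]))
```

View pics/scene14.png

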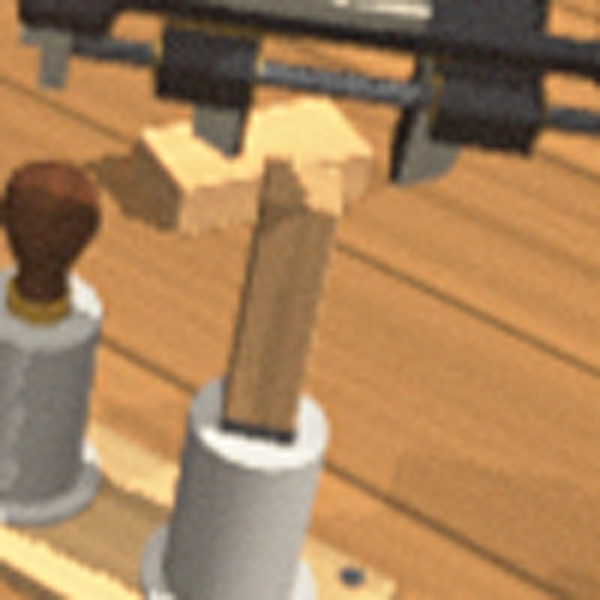

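Call:
{"fn": "play_rows", "kwargs": {
  "rows": [
    [[0,-0.03,-0.08],[0,0,0],0],
    [[0,-0.05,-0.12],[-0.05,0,0],0],
    [[0.01,-0.15,-0.14],[-0.2,0,0],0],
    [[0.02,-0.25,-0.14],[-0.3,0,0],0],
    [[0.025,-0.35,-0.131],[-0.375,0,0],0],
    [[0.025,-0.463,-0.131],[-0.375,0,0],0],
    [[0.025,-0.463,-0.131],[-0.375,0,0],0],
    [[0.025,-0.463,-0.131],[-0.375,0,0],0],
    [[0.025,-0.463,-0.131],[-0.375,0,0],0]
  ]
}}

```text
clock: 25.2
position: [0.448, 0.2497, 0.3979]
ee_rot: [-1.615, -2.691, 0.007]
force: [0.6, -0.1, -0.0]
width: 0.497
```

Run:
```python
from h import *
setmeas(); print(load()[0]); print(rowto([.40,-.05,.40],load()[1]))
```

```text
[0.44796091 0.2496766  0.39792245]
(array([-0.484, -0.367, -0.003]), array([0., 0., 0.]))
```

Call:
{"fn": "play_rows", "kwargs": {
  "rows": [
    [[-0.484,-0.367,0],[0,0,0],0],
    [[-0.484,-0.367,0],[0,0,0],0],
    [[-0.484,-0.367,0],[0,0,0],0],
    [[-0.484,-0.367,0],[0,0,0],0],
    [[-0.484,-0.367,0],[0,0,0],0],
    [[-0.484,-0.367,0],[0,0,0],0],
    [[-0.484,-0.367,0],[0,0,0],0],
    [[-0.484,-0.367,0],[0,0,0],0]
  ]
}}

```text
clock: 26.0
position: [0.4007, -0.0509, 0.3983]
ee_rot: [-1.62, -2.687, 0.01]
force: [-0.4, 0.3, -0.3]
width: 0.498
```

Run:
```python
from h import *
from cell import eyes
import cv2
im,d=eyes.get_image("scene"); im2,d2=eyes.get_image("top")
cv2.imwrite("pics/s15.png",cv2.resize(im[150:330,220:440,::-1],(733,600),interpolation=cv2.INTER_CUBIC))
cv2.imwrite("pics/t15.png",cv2.resize(im2[60:320,110:370,::-1],(600,600),interpolation=cv2.INTER_CUBIC))
cv2.imwrite("pics/t15b.png",cv2.resize(im2[150:220,110:190,::-1],(800,700),interpolation=cv2.INTER_CUBIC)[:600])
r=np.array([.5967,.3143,.1]); b=r+[0,0,.11]
for dx,dy in((-1,-1),(1,-1),(1,1),(-1,1)):
    pass
print("top: rim",(proj("top",r)-[110,150]+.5)*10,"butt",(proj("top",b)-[110,150]+.5)*10)
```

```text
top: rim [340.74751512 414.08413669] butt [216.94420658 312.36553586]
```

View pics/s15.png

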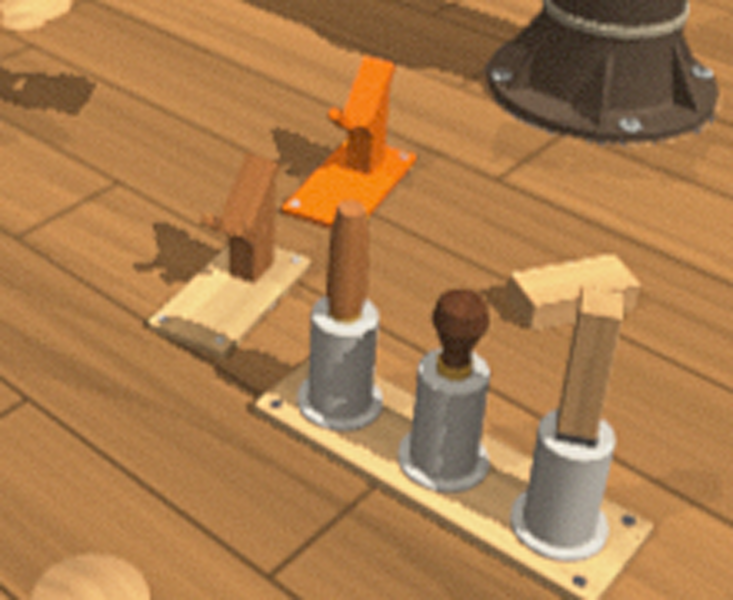

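View pics/t15.png

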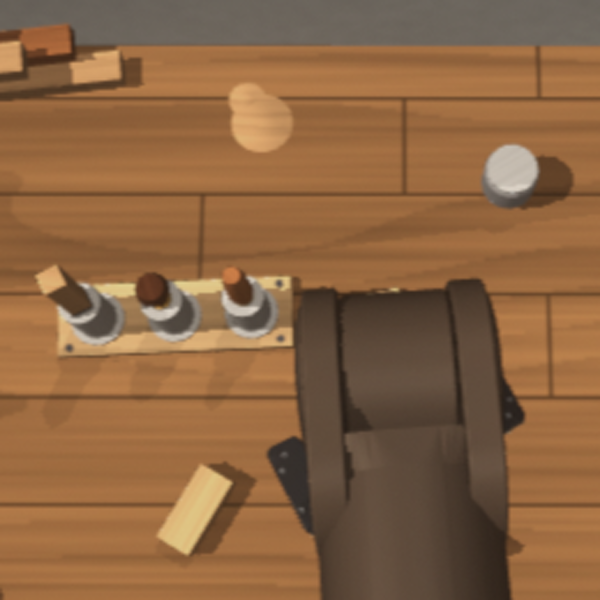

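View pics/t15b.png

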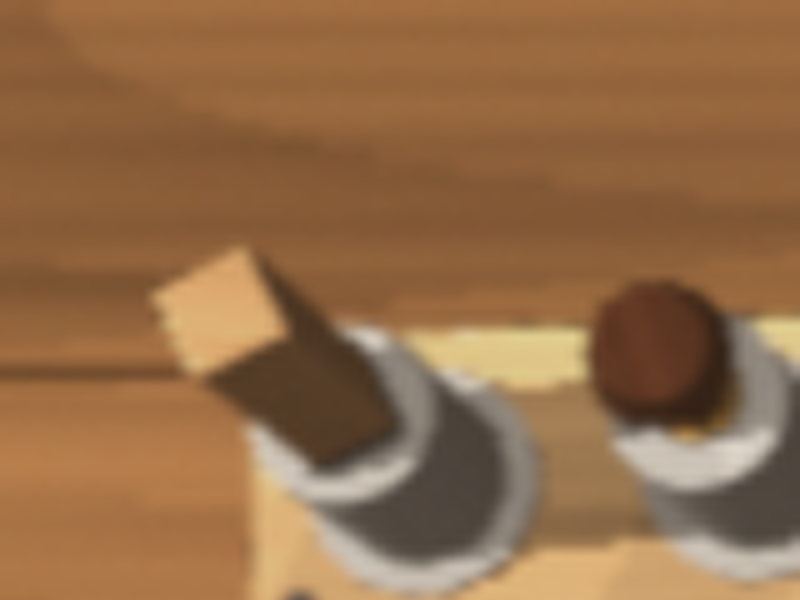

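```bash
python3 -c "
from cell import arm
print(arm.sign_off())"
```

```text
the job is handed in; nothing more can be done
None
```

The rasp now stands nose down in the empty tube cup, released, and I handed the job in at about 26 s of the 72 s allowed. The hand-in reports no verdict, so what follows rests on my own measurements.

- **Rest:** I laid the rasp in the sloping rest against both stops, where the resisting force along the slope rose clearly. I then opened the jaws and backed the gripper away. The pictures showed it seated with the butt up, and its centre was about 3–4 mm from my estimate of the seat.
- **Cup:** I took it again by the butt end and saw no sag. It went into the bore without resistance until the shoulder met the rim at about 7 N.
- **Last pictures:** The shoulder is on the rim. In the top view the butt centre is about 1 mm from where an upright rasp's would be, which puts it within about 1° of upright.
- **Other things:** The gouge, bradawl, offcut and tin look unmoved. I judged this by eye and did not measure their shifts.
- **Disagreements:** The scene camera read about 3 mm further to +y than the top camera. I went mostly by the top camera. At one retreat the arm stopped short of the commanded pose because joint 6 reached its limit of 2.0 rad. I carried on from the measured pose, and nothing was touched.

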